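# Get the pastry corner ready

## Robot

A 7-joint arm with a two-finger parallel gripper is mounted at the origin on a cart in front of the work surface, level with it; the furniture and walls round the work are solid. World frame = base frame: x ahead of the robot, y to its left, z up, the work surface at z = 0. Lengths are in m, angles in rad, forces in N, time in s.
With the tool pointing down it reaches from about 0.35 to 0.775 m from the base axis. Payload 3.1 kg.
Tool frame: the origin (TCP) lies on the centre line of the jaws, within the pads' length; the fingertips stand 8 mm ahead of it and the grasp point (between the pads) lies 11 mm behind it; z points along the fingers, y is the direction in which the jaws open and shut (so a half turn about z gives the same grasp; the last joint's range is limited). The gripper opens to 85 mm and grips with 20 to 120 N. Pads are 22 mm wide; open, the fingers measure 114 mm over their backs; the gripper's body (76 mm by 85 mm) begins 54 mm behind the grasp point. The pads swing forward as they close: fully open they stand 13 mm farther back than shut.
Start: joints at [1.088, 0.311, 0.014, 1.512, -0.004, 1.319, -0.027], TCP at [0.235, -0.497, 0.239] pointing down, gripper open.
Joint ranges: [-2.7, 2.7], [-0.3, 1.91], [-1.27, 1.3], [0.12, 2.57], [-1.44, 4.58], [0.2, 2.03], [-3.05, 3.05]. Speed limits (rad/s): [2.79, 2.79, 3.14, 3.14, 3.14, 3.14, 3.14].

## Interface

Orientations are given as a rotation vector (axis times angle).
In Python, from workcell import r, imaging gives the robot as it stands.
- The arm moves only by the shell command python3 -m handwheel 'ROWS' [OPENING] [FORCE]. ROWS is JSON, a list of rows, each an object with "slide": the shift along the tool's x, y, z in units of 400 mm (1.0 is 400 mm), a list of three; "angular": the turn, a rotation vector about the tool's x, y, z in units of 45 degrees (1.0 is 45 degrees), a list of three. In form: [{"slide": [dx, dy, dz], "angular": [rx, ry, rz]}, ...]. A call has 1 to 20 rows; each row is the pose to reach, as a shift and turn from the pose measured when the call began, along the tool's axes at that moment; what a row does not reach only later rows make up. A row lasts 1/10 s, in which the tool goes at most 50 mm and 8.59 degrees, less where a joint would pass 70% of its speed; a pose out of reach is approached as far as the arm can. A call with a number of a shift or a turn outside -1 to 1 is refused whole. A call with a gripper value outside its range is refused whole. OPENING is the gripper's target within -1 to 1 (fully open at 1, half-way at 0, shut at -1), set as the call begins (- or left out, the last holds). The fingers move at their own pace and stop on an object; FORCE is the grip in N (left out, the last holds). Time passes only in rows, so rows that repeat a pose let the fingers close. It gives the time, the measured TCP pose, the force and the opening at its end, in the units of the state.
- r.state(): the state, without advancing time (a new reading comes with each control period).
- imaging.snapshot(name): name is "scene" or "side" or "wrist"; returns a dict with "frame" (420x560x3 uint8, red, green, blue), "mtx" (3x3 intrinsics, pixels), "world_to_cam" (4x4, takes a point from world to camera coordinates); the wrist camera has in their place "hand_eye" (4x4, takes a point from camera to tool coordinates, whose origin is the TCP and whose axes are the flange's). Camera axes: x right, y down, z forward; pixel columns grow to the right and rows downward; lengths in m; the calibration is good to about 2 mm. A picture is of the moment at which its call begins: read the wrist's pose just before it. There is no depth.
- r.job_done(): hands the job in, once; it reports no verdict.
The state is a dict: "t": time; "joint_pos": joint angles; "joint_vel": joint speeds; "tau": joint torques, N m; "ee_pos": TCP position; "tcp_rot": TCP orientation; "force": force on the tool from outside, world axes, zero at the start; "torque": the same for the moment, N m; "gripper_width": finger opening in m.
Only numpy, scipy, OpenCV 4.12 (cv2) and the standard library are available. Lean on these libraries where they do the work, as an engineer would, in place of code of your own. Each camera call takes 0.05 s, during which the arm holds its last target. There are 200 camera calls.

## Task

Get the pastry corner ready: roll each rolling pin along the worktop, without gripping or lifting it, until it lies still along the middle of the thin cork strip in front of it (away from the robot). Lift every dough scraper that hangs on the hook rack off its arm and stand it blade down in the wooden caddy, handle up. Leave the other things on the worktop as they are.

Things in the scene. Friction and masses are not known exactly. Their poses are not given: they have to be found in the camera images.
- handled_pin: wooden rolling pin lying on the worktop: barrel 50 mm thick, 90 long, and at each end a handle 22 mm thick, 25 long; about 0.3 kg. Origin: on its axis at mid length (25 mm above the worktop); own y is its axis. It rolls easily, and after a slow push (0.05 m/s) stops by itself within a few mm. It may lie before either strip.
- plain_pin: plain wooden rolling pin without handles, a cylinder 40 mm in diameter and 110 mm long, about 0.2 kg, lying on the worktop. Origin: on its axis at mid length (20 mm above the worktop); own y is its axis. Rolls as the other does; may lie before either strip.
- strip_left: the strip farther to the left (+y): a flat cork strip on the worktop, 24 mm wide (own x), 130 mm long (own y), 1 mm thick and so soft that nothing catches on it. Origin: its middle, on the worktop. One of the pins lies 80 to 130 mm in front of it (on its -x side), roughly parallel to it.
- strip_right: the strip farther to the right: same as the left one, with the other pin in front of it.
- rack: fixed wooden hook rack; origin on the worktop under its crossbar (along own y, 310 mm long, 18 thick, top at z 212 mm). Three steel arms, 8 mm thick, run from it along own -x at own y -90, 0, +90 mm, axis at z 195 mm; they end at own x -95 mm in a tip turned up to z 208 mm. Scrapers hang at about own x -50 mm. Own -x faces the robot.
- plain_scraper: dough scraper with a straight rectangular blade, 76 wide (own y), 114 mm tall; from the top: wooden handle bar 20 mm thick (own x), 30 tall (z 84-114 mm), slot 40 wide x 34 tall (z 50-84), 4 mm blade. Origin: middle of its lower edge; z up to the handle. 0.12 kg. Hangs upright on a rack arm, slot's upper edge on the arm, own x along the arm. May be absent.
- comb_scraper: dough scraper whose blade ends in six teeth, 76 wide (own y), 114 mm tall; from the top: wooden handle bar 20 mm thick (own x), 30 tall (z 84-114 mm), slot 40 wide x 34 tall (z 50-84), 4 mm blade. Origin: middle of its lower edge; z up to the handle. 0.12 kg. Hangs upright on a rack arm, slot's upper edge on the arm, own x along the arm. May be absent.
- round_scraper: dough scraper with rounded lower blade corners, 76 wide (own y), 114 mm tall; from the top: wooden handle bar 20 mm thick (own x), 30 tall (z 84-114 mm), slot 40 wide x 34 tall (z 50-84), 4 mm blade. Origin: middle of its lower edge; z up to the handle. 0.12 kg. Hangs upright on a rack arm, slot's upper edge on the arm, own x along the arm. May be absent.
- caddy: loose but heavy (0.9 kg) open wooden caddy, 110 (own x) x 195 (own y) x 82 mm tall, walls and floor 5 mm thick, with two dividers (70 mm high) across: three compartments in a row at own y = -63, 0 and +63 mm, each about 100 mm (own x) by 58 mm (own y) inside. Origin: middle of its underside, on the worktop.
- jam_jar: bystander, to be left alone: glass jam jar, 65 mm across, 94 tall; origin at the middle of its underside
- salt_shaker: bystander, to be left alone: white ceramic shaker with a steel cap, 41 mm across, 85 tall; origin at the middle of its underside
- pepper_shaker: bystander, to be left alone: black ceramic shaker with a steel cap, 41 mm across, 85 tall; origin at the middle of its underside
- espresso_cup: bystander, to be left alone: small white cup with a handle, 60 mm across, 50 tall; origin at the middle of its underside
Not all that is in view belongs to the job. What is shaped like the plain_pin but red is not meant. What is shaped like the round_scraper but green is not meant.

How it is judged:
At the end, for the whole second after the job is handed in: Each pin rests on its own strip: middle within 12 mm of the strip's middle line and 50 mm of its middle along it, axis within 0.18 rad. The caddy stands upright; every scraper present rests inside it: lower edge under 25 mm above the caddy's underside, leaning less than 0.85 rad ((((x of handled_pin in the frame of strip_left between -0.012 and 0.012 m and y of handled_pin in the frame of strip_left between -0.05 and 0.05 m and angle between the y axis of handled_pin and the y axis of strip_left, either way round below 0.18 rad) and (x of plain_pin in the frame of strip_right between -0.012 and 0.012 m and y of plain_pin in the frame of strip_right between -0.05 and 0.05 m and angle between the y axis of plain_pin and the y axis of strip_right, either way round below 0.18 rad)) or ((x of plain_pin in the frame of strip_left between -0.012 and 0.012 m and y of plain_pin in the frame of strip_left between -0.05 and 0.05 m and angle between the y axis of plain_pin and the y axis of strip_left, either way round below 0.18 rad) and (x of handled_pin in the frame of strip_right between -0.012 and 0.012 m and y of handled_pin in the frame of strip_right between -0.05 and 0.05 m and angle between the y axis of handled_pin and the y axis of strip_right, either way round below 0.18 rad))) and linear speed of each of handled_pin, plain_pin, caddy, plain_scraper, comb_scraper, round_scraper below 0.02 m/s and height (world z) of handled_pin below 0.031 m and height (world z) of plain_pin below 0.026 m and angle between caddy's own z axis and vertical below 0.1 rad and x of plain_scraper in the frame of caddy between -0.053 and 0.053 m and y of plain_scraper in the frame of caddy between -0.096 and 0.096 m and z of each of plain_scraper, comb_scraper, round_scraper in the frame of caddy below 0.025 m and angle between each of plain_scraper, comb_scraper, round_scraper's own z axis and vertical below 0.85 rad and x of comb_scraper in the frame of caddy between -0.053 and 0.053 m and y of comb_scraper in the frame of caddy between -0.096 and 0.096 m and x of round_scraper in the frame of caddy between -0.053 and 0.053 m and y of round_scraper in the frame of caddy between -0.096 and 0.096 m); the robot touches nothing.
It fails at once if a pin is lifted more than 10 mm off the worktop (height (world z) of handled_pin above 0.035 m or height (world z) of plain_pin above 0.03 m).
It fails at once if a pin is gripped or pressed hard (more than 15 N) (contact force between the fingers and handled_pin above 15 N or contact force between the fingers and plain_pin above 15 N).
It fails at once if a bystander is shifted by more than 50 mm or knocked over (distance of any of jam_jar, salt_shaker, pepper_shaker, espresso_cup from where it was at the start of the episode above 0.05 m or angle between any of jam_jar, salt_shaker, pepper_shaker, espresso_cup's own z axis and vertical above 0.6 rad).
Of plain_scraper, comb_scraper, round_scraper only 2 to 3 are there at a start; the rules pass over those that are not, and their reading is None.
At some moment in a run one of caddy may be knocked a few centimetres aside while the robot is not near it.
It also fails if it takes over 200 s, if anything falls off the work surface, if the arm or the gripper's body presses on something with over 40 N, if the wrist force passes 120 N, or if a joint passes its speed limit or range.

## Working session

There is one attempt and no reset: what is moved stays moved. The work goes in short steps, Python scripts to look and compute and a shell command to move; the robot and the scene stay as the last step left them, time stands still between calls to the robot, and variables do not carry over. Pictures are saved under pics/ and viewed, on a budget of 14 in all, crops included, one or two more only if the job needs it, and the job is handed in when it is done.

```bash
mkdir -p pics; ls; python3 - <<'E'
from workcell import r, imaging
import cv2,pickle
s=r.state();print(s)
for n in("scene","side"):
    d=imaging.snapshot(n);cv2.imwrite(f"pics/{n}0.png",d["frame"][...,::-1]);pickle.dump(d,open(f"pics/{n}0.pkl","wb"))
    print(d["mtx"],d["world_to_cam"])
E
```

```text
pics
{'t': 0.0, 'joint_pos': array([ 1.08829939,  0.31174613,  0.0140056 ,  1.51306431, -0.00440794,
        1.31920145, -0.02719489]), 'joint_vel': array([-0.00081658, -0.00047876,  0.00061713, -0.00044939, -0.00234163,
        0.00129407, -0.00057345]), 'tau': array([ 4.88225396e-04, -3.79910982e+01,  1.46175544e-01, -2.30593747e+01,
        1.22051607e-02,  1.36665202e-02,  2.14413132e-05]), 'ee_pos': array([ 0.23436526, -0.49677629,  0.23820693]), 'tcp_rot': array([-3.06332334e+00, -6.86408042e-01,  9.63171409e-04]), 'force': array([ 0.51638999, -0.50165968, -0.10144957]), 'torque': array([-0.0467032 ,  0.01379177,  0.00708867]), 'gripper_width': 0.0856388187097868}
[[467.95072457   0.         282.02039399]
 [  0.         467.95072457 209.18997462]
 [  0.           0.           1.        ]] [[ 0.79725445 -0.60357354  0.0091831  -0.50616531]
 [-0.45033378 -0.60483432 -0.65679139  0.25563874]
 [ 0.40197615  0.5194944  -0.75401641  1.42563646]
 [ 0.          0.          0.          1.        ]]
[[452.86798917   0.         279.86583486]
 [  0.         452.86798917 212.74202401]
 [  0.           0.           1.        ]] [[-0.3619463  -0.93215642 -0.00890404  0.12364234]
 [-0.7637513   0.30200592 -0.57050537  0.539054  ]
 [ 0.53448931 -0.19969184 -0.8212456   0.94594286]
 [ 0.          0.          0.          1.        ]]
```

View pics/scene0.png

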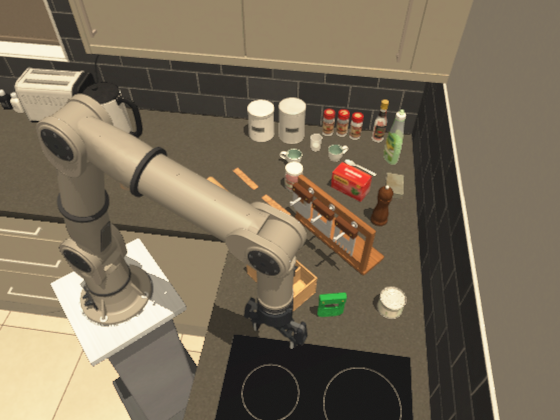

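View pics/side0.png

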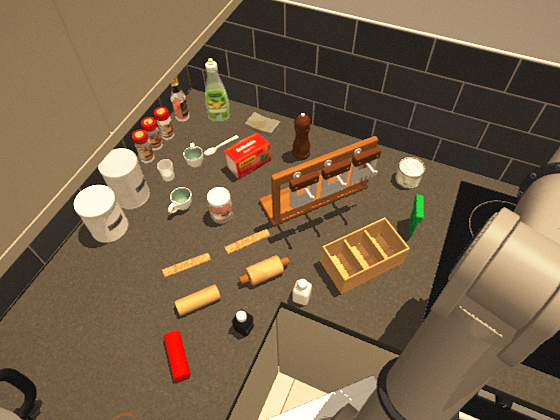

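The side view shows plain pin (197,299) before the left strip (186,264), and handled pin (265,270) before the right strip (248,241). The caddy is at (365,255). The rack has scraper handles near (303,180), (335,168) and (366,155).
Possible mix-ups are the red cylinder (177,356), the green scraper (417,216), the pepper mill (302,137) and the extra cups at (166,170) and (193,155). I'll check the choice in one crop.

```bash
cat > h.py <<'E'
import numpy as np,cv2,pickle
from scipy.spatial.transform import Rotation as R
def ray(d,uv,z,st=None):
    """pixels -> world points on the plane at height z"""
    if "world_to_cam" in d: T=np.linalg.inv(d["world_to_cam"])
    else:
        W=np.eye(4);W[:3,:3]=R.from_rotvec(st["tcp_rot"]).as_matrix();W[:3,3]=st["ee_pos"];T=W@d["hand_eye"]
    uv=np.atleast_2d(uv).astype(float)
    v=np.c_[uv,np.ones(len(uv))]@np.linalg.inv(d["mtx"]).T@T[:3,:3].T
    o=T[:3,3];return o+v*((np.broadcast_to(z,len(uv))-o[2])/v[:,2])[:,None]
def proj(d,P):
    P=np.atleast_2d(P);c=P@d["world_to_cam"][:3,:3].T+d["world_to_cam"][:3,3];p=c@d["mtx"].T;return p[:,:2]/p[:,2:]
def snap(n,name):
    from workcell import r,imaging
    st=r.state();d=imaging.snapshot(n);cv2.imwrite(f"pics/{name}.png",d["frame"][...,::-1]);pickle.dump((d,st),open(f"pics/{name}.pkl","wb"));return d,st
E
python3 - <<'E'
from h import *
d=pickle.load(open("pics/side0.pkl","rb"))
im=d["frame"][...,::-1]
c=cv2.resize(im[120:350,140:440],None,fx=2.6,fy=2.6,interpolation=cv2.INTER_CUBIC);cv2.imwrite("pics/crop0.png",c)
hsv=cv2.cvtColor(im.copy(),cv2.COLOR_BGR2HSV)
m=cv2.inRange(hsv,(8,90,110),(28,255,255))
n,l,s,ce=cv2.connectedComponentsWithStats(m)
for i in range(1,n):
    if s[i,4]>150:
        ct=cv2.findContours((l==i).astype('uint8'),0,2)[0][0]
        print(s[i],cv2.boxPoints(cv2.minAreaRect(ct)).round(0).tolist(),ray(d,ce[i],0.)[0].round(3))
E
```

```text
[    0     0   243   278 33699] [[-0.0, 0.0], [242.0, 0.0], [242.0, 277.0], [0.0, 277.0]] [1.416 0.353 0.   ]
[    0    89   519   331 72040] [[-33.0, 365.0], [262.0, -13.0], [521.0, 189.0], [226.0, 567.0]] [0.534 0.077 0.   ]
[499 173  61  75 738] [[499.0, 246.0], [543.0, 165.0], [564.0, 177.0], [520.0, 258.0]] [ 0.418 -0.837  0.   ]
[  394   207   166   213 10124] [[394.0, 419.0], [394.0, 207.0], [559.0, 207.0], [559.0, 419.0]] [ 0.114 -0.429  0.   ]
[ 503  288   57   74 1035] [[503.0, 354.0], [559.0, 288.0], [579.0, 305.0], [523.0, 371.0]] [ 0.095 -0.584  0.   ]
[ 228  307  171  113 8170] [[228.0, 419.0], [275.0, 304.0], [398.0, 355.0], [351.0, 470.0]] [ 0.234 -0.026  0.   ]
[  0 382  24  28 223] [[-3.0, 383.0], [16.0, 376.0], [27.0, 404.0], [8.0, 411.0]] [0.41  0.632 0.   ]
```

View pics/crop0.png

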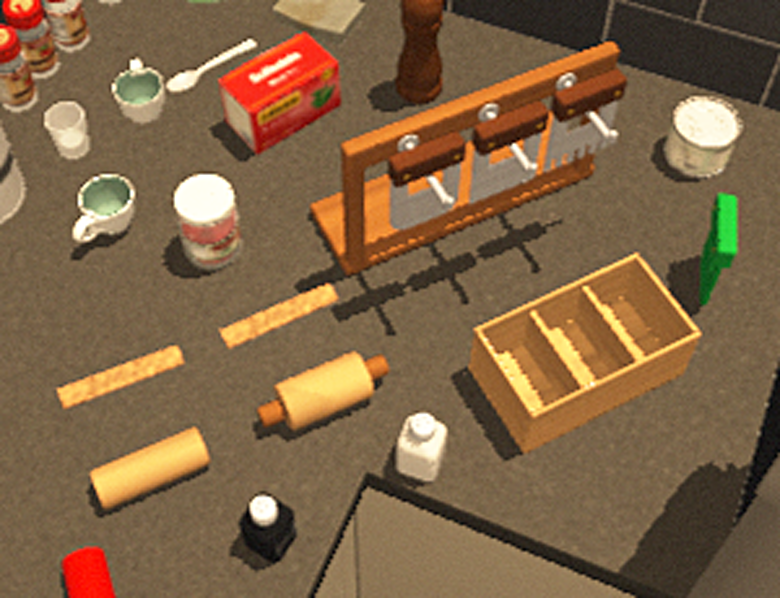

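```bash
python3 - <<'E'
from h import *
d=pickle.load(open("pics/side0.pkl","rb"))
def P(l,z): return ray(d,np.array(l)/2.6+[140,120],z).round(3)[:,:2].tolist()
def ax(name,l,z):
    p=np.array(P(l,z)); print(name,p.tolist(),'mid',p.mean(0).round(3))
ax("stripL",[(61,398),(181,355)],.001)
ax("stripR",[(224.5,338.5),(335,294.5)],.001)
ax("plain ends",[(96,489.5),(205,446.5)],.02)
ax("handled ends",[(258,413),(387,366)],.025)
ax("caddy",[(476,328),(635,255),(700,331),(530,414)],.082)
ax("tips",[(446,202),(528,167),(610,133)],.200)
ax("bar top front",[(350,154),(620,52)],.212)
ax("handles mid front",[(430,165),(512,130),(590,96)],.19)
ax("salt,pepper",[(422,425),(264,508)],.085)
ax("red",[(85,570)],.02);ax("green top",[(728,215)],.11)
E
```

```text
stripL [[0.588, 0.238], [0.591, 0.109]] mid [0.589 0.174]
stripR [[0.594, 0.061], [0.602, -0.068]] mid [ 0.598 -0.004]
plain ends [[0.468, 0.227], [0.472, 0.117]] mid [0.47  0.172]
handled ends [[0.485, 0.057], [0.488, -0.082]] mid [ 0.486 -0.012]
caddy [[0.466, -0.168], [0.485, -0.355], [0.382, -0.371], [0.362, -0.176]] mid [ 0.424 -0.268]
tips [[0.54, -0.162], [0.55, -0.251], [0.559, -0.344]] mid [ 0.55  -0.252]
bar top front [[0.618, -0.096], [0.641, -0.397]] mid [ 0.63  -0.246]
handles mid front [[0.594, -0.169], [0.605, -0.261], [0.616, -0.354]] mid [ 0.605 -0.261]
salt,pepper [[0.387, -0.077], [0.364, 0.086]] mid [0.376 0.004]
red [[0.394, 0.256]] mid [0.394 0.256]
green top [[0.479, -0.454]] mid [ 0.479 -0.454]
```

```bash
cat >> h.py <<'E'
def plan(*wps,state=None):
    """print slide/angular (tool axes at the start) for world waypoints x,y,z,yaw[,tilt about tool x], tool down"""
    from workcell import r
    s=state or r.state();R0=R.from_rotvec(s["tcp_rot"])
    print("now",s["ee_pos"].round(4),"yaw",round(float(np.arctan2(*R0.as_matrix()[1::-1,0])),3),"t",s["t"])
    for w in wps:
        x,y,z,a=w[:4]
        Rt=R.from_euler("z",a)*R.from_rotvec([np.pi,0,0])*R.from_rotvec([w[4] if len(w)>4 else 0,0,0])
        sl=R0.inv().apply(np.array([x,y,z])-s["ee_pos"])/.4; an=(R0.inv()*Rt).as_rotvec()/(np.pi/4)
        print(w,"slide",sl.round(3).tolist(),"ang",an.round(3).tolist(),"rows>=",int(np.ceil(max(np.linalg.norm(sl)*8,np.linalg.norm(an)*45/8.59))))
E
python3 - <<'E'
from h import *
plan((.40,-.20,.24,.03),(.435,-.008,.24,.03),(.44,-.008,.12,.03))
E
```

```text
now [ 0.2344 -0.4969  0.2383] yaw 0.441 t 0.1
(0.4, -0.2, 0.24, 0.03) slide [0.691, -0.494, -0.003] ang [-0.003, 0.001, 0.523] rows>= 7
(0.435, -0.008, 0.24, 0.03) slide [0.975, -0.891, -0.002] ang [-0.003, 0.001, 0.523] rows>= 11
(0.44, -0.008, 0.12, 0.03) slide [0.986, -0.885, 0.298] ang [-0.003, 0.001, 0.523] rows>= 11
```

```bash
python3 -m handwheel '[{"slide":[0.69,-0.49,0],"angular":[0,0,0.52]},{"slide":[0.69,-0.49,0],"angular":[0,0,0.52]},{"slide":[0.69,-0.49,0],"angular":[0,0,0.52]},{"slide":[0.69,-0.49,0],"angular":[0,0,0.52]},{"slide":[0.69,-0.49,0],"angular":[0,0,0.52]},{"slide":[0.69,-0.49,0],"angular":[0,0,0.52]},{"slide":[0.69,-0.49,0],"angular":[0,0,0.52]},{"slide":[0.975,-0.89,0],"angular":[0,0,0.523]},{"slide":[0.975,-0.89,0],"angular":[0,0,0.523]},{"slide":[0.975,-0.89,0],"angular":[0,0,0.523]},{"slide":[0.975,-0.89,0],"angular":[0,0,0.523]},{"slide":[0.975,-0.89,0],"angular":[0,0,0.523]},{"slide":[0.975,-0.89,0],"angular":[0,0,0.523]},{"slide":[0.975,-0.89,0],"angular":[0,0,0.523]}]' 0.18
python3 - <<'E'
from h import *
snap("wrist","w1")
plan((.445,-.008,.12,.03),(.445,-.008,.027,.03))
E
```

```text
t: 1.5
ee_pos: [0.4348, -0.01, 0.2387]
tcp_rot: [-3.14, -0.044, 0.003]
force: [-0.4, -0.8, 0.2]
gripper_width: 0.0505
now [ 0.4349 -0.0103  0.2387] yaw 0.027 t 1.55
(0.445, -0.008, 0.12, 0.03) slide [0.026, -0.005, 0.297] ang [-0.002, 0.002, -0.004] rows>= 3
(0.445, -0.008, 0.027, 0.03) slide [0.026, -0.004, 0.529] ang [-0.002, 0.002, -0.004] rows>= 5
```

View pics/w1.png

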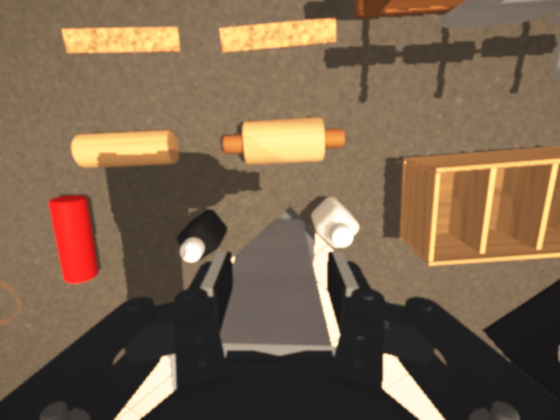

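The wrist view shows the strips at (121,40) and (278,35), the pins at (127,149) and (284,141), salt at (337,220) and pepper at (203,235). Next I check these against the side-view positions.

```bash
python3 - <<'E'
from h import *
d,st=pickle.load(open("pics/w1.pkl","rb"))
f=lambda n,l,z:print(n,ray(d,l,z,st)[:,:2].round(3).tolist())
f("strips L ends, R ends",[(64,41),(179,39),(221,39),(336,31)],.001)
f("plain",[(75,150),(179,148)],.02);f("handled",[(223,144),(345,138)],.025)
f("shakers top",[(341,236),(192,250)],.085);f("red",[(69,198),(80,281)],.02)
E
```

```text
strips L ends, R ends [[0.589, 0.241], [0.595, 0.109], [0.596, 0.061], [0.608, -0.069]]
plain [[0.469, 0.237], [0.475, 0.112]]
handled [[0.481, 0.058], [0.492, -0.085]]
shakers top [[0.393, -0.077], [0.372, 0.083]]
red [[0.408, 0.255], [0.29, 0.261]]
```

```bash
python3 -m handwheel '[{"slide":[0.02,-0.004,0.1],"angular":[0,0,-0.03]},{"slide":[0.02,-0.004,0.2],"angular":[0,0,-0.03]},{"slide":[0.02,-0.004,0.3],"angular":[0,0,-0.03]},{"slide":[0.02,-0.004,0.4],"angular":[0,0,-0.03]},{"slide":[0.02,-0.004,0.48],"angular":[0,0,-0.03]},{"slide":[0.02,-0.004,0.53],"angular":[0,0,-0.03]},{"slide":[0.02,-0.004,0.53],"angular":[0,0,-0.03]},{"slide":[0.02,-0.004,0.53],"angular":[0,0,-0.03]}]'
python3 - <<'E'
from h import *
plan((.555,-.004,.027,.06),(.55,-.004,.027,.06))
E
```

```text
t: 2.35
ee_pos: [0.4426, -0.0094, 0.0269]
tcp_rot: [-3.14, -0.076, 0.003]
force: [-0.2, -0.5, 0.5]
gripper_width: 0.0503
now [ 0.4426 -0.0094  0.0269] yaw 0.048 t 2.35
(0.555, -0.004, 0.027, 0.06) slide [0.281, -0.0, -0.001] ang [-0.001, 0.003, -0.015] rows>= 3
(0.55, -0.004, 0.027, 0.06) slide [0.269, -0.001, -0.001] ang [-0.001, 0.003, -0.015] rows>= 3
```

```bash
python3 -m handwheel '[{"slide":[0.01,0,0]},{"slide":[0.02,0,0]},{"slide":[0.03,0,0]},{"slide":[0.04,0,0]},{"slide":[0.052,0,0]},{"slide":[0.064,0,0]},{"slide":[0.076,0,0]},{"slide":[0.088,0,0]},{"slide":[0.1,0,0]},{"slide":[0.112,0,0]},{"slide":[0.124,0,0]},{"slide":[0.136,0,0]},{"slide":[0.148,0,0]},{"slide":[0.16,0,0]},{"slide":[0.172,0,0]},{"slide":[0.184,0,0]},{"slide":[0.196,0,0]},{"slide":[0.208,0,0]},{"slide":[0.22,0,0]},{"slide":[0.232,0,0]}]' || python3 -m handwheel '[{"slide":[0.01,0,0],"angular":[0,0,0]}]'
python3 - <<'E'
from h import *
plan((.556,-.004,.027,.07))
E
```

```text
t: 2.45
ee_pos: [0.4475, -0.0099, 0.0281]
tcp_rot: [-3.14, -0.074, 0.0]
force: [0.3, -0.2, 0.5]
gripper_width: 0.0504
now [ 0.4475 -0.0099  0.0281] yaw 0.047 t 2.45
(0.556, -0.004, 0.027, 0.07) slide [0.272, -0.002, 0.003] ang [-0.001, 0.0, -0.03] rows>= 3invalid input
```

```bash
python3 -m handwheel '[{"slide":[0.01,0,0.003],"angular":[0,0,0]},{"slide":[0.02,0,0.003],"angular":[0,0,0]},{"slide":[0.03,0,0.003],"angular":[0,0,0]},{"slide":[0.042,0,0.003],"angular":[0,0,0]},{"slide":[0.054,0,0.003],"angular":[0,0,0]},{"slide":[0.066,0,0.003],"angular":[0,0,0]},{"slide":[0.078,0,0.003],"angular":[0,0,0]},{"slide":[0.09,0,0.003],"angular":[0,0,0]},{"slide":[0.102,0,0.003],"angular":[0,0,-0.01]},{"slide":[0.114,0,0.003],"angular":[0,0,-0.01]},{"slide":[0.126,0,0.003],"angular":[0,0,-0.01]},{"slide":[0.138,0,0.003],"angular":[0,0,-0.02]},{"slide":[0.15,0,0.003],"angular":[0,0,-0.02]},{"slide":[0.162,0,0.003],"angular":[0,0,-0.02]},{"slide":[0.174,0,0.003],"angular":[0,0,-0.02]},{"slide":[0.186,0,0.003],"angular":[0,0,-0.03]},{"slide":[0.198,0,0.003],"angular":[0,0,-0.03]},{"slide":[0.208,0,0.003],"angular":[0,0,-0.03]},{"slide":[0.216,0,0.003],"angular":[0,0,-0.03]},{"slide":[0.224,0,0.003],"angular":[0,0,-0.03]}]'
python3 - <<'E'
from h import *
plan((.556,-.004,.027,.07))
snap("side","s1")
E
```

```text
t: 4.45
ee_pos: [0.5371, -0.0056, 0.0268]
tcp_rot: [-3.139, -0.111, 0.001]
force: [-0.8, 0.8, 0.2]
gripper_width: 0.0502
now [ 0.5371 -0.0056  0.0268] yaw 0.07 t 4.45
(0.556, -0.004, 0.027, 0.07) slide [0.047, -0.001, -0.0] ang [-0.001, 0.001, 0.001] rows>= 1
```

View pics/s1.png

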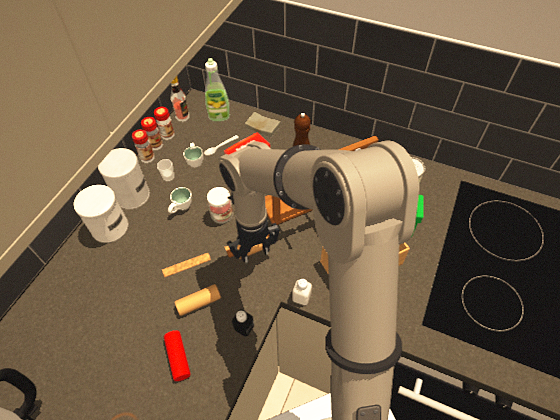

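The gripper hides the handled pin at about (250,240), and nothing else has moved. I'll finish the push, back off, rise and look with the wrist camera.

```bash
python3 -m handwheel '[{"slide":[0.01,0,0],"angular":[0,0,0]},{"slide":[0.02,0,0],"angular":[0,0,0]},{"slide":[0.03,0,0],"angular":[0,0,0]},{"slide":[0.039,0,0],"angular":[0,0,0]},{"slide":[0.046,0,0],"angular":[0,0,0]},{"slide":[0.05,0,0],"angular":[0,0,0]},{"slide":[0.05,0,0],"angular":[0,0,0]},{"slide":[0.05,0,0],"angular":[0,0,0]},{"slide":[0.0,0,0],"angular":[0,0,0]},{"slide":[-0.05,0,0],"angular":[0,0,0]},{"slide":[-0.1,0,-0.1],"angular":[0,0,0]},{"slide":[-0.15,0,-0.2],"angular":[0,0,0]},{"slide":[-0.2,0,-0.3],"angular":[0,0,0]},{"slide":[-0.25,0,-0.4],"angular":[0,0,0]},{"slide":[-0.28,0,-0.5],"angular":[0,0,0]},{"slide":[-0.28,0,-0.5],"angular":[0,0,0]},{"slide":[-0.28,0,-0.5],"angular":[0,0,0]}]'
python3 - <<'E'
from h import *
d,st=snap("wrist","w2")
plan((.43,.172,.22,.03),(.435,.172,.02,.03))
E
```

```text
t: 6.2
ee_pos: [0.4263, -0.0137, 0.2278]
tcp_rot: [3.139, 0.11, 0.005]
force: [-0.3, -0.2, -0.2]
gripper_width: 0.0504
now [ 0.4255 -0.0137  0.2264] yaw 0.07 t 6.25
(0.43, 0.172, 0.22, 0.03) slide [0.044, -0.462, 0.016] ang [-0.0, -0.0, 0.051] rows>= 4
(0.435, 0.172, 0.02, 0.03) slide [0.056, -0.461, 0.516] ang [-0.0, -0.0, 0.051] rows>= 6
```

View pics/w2.png

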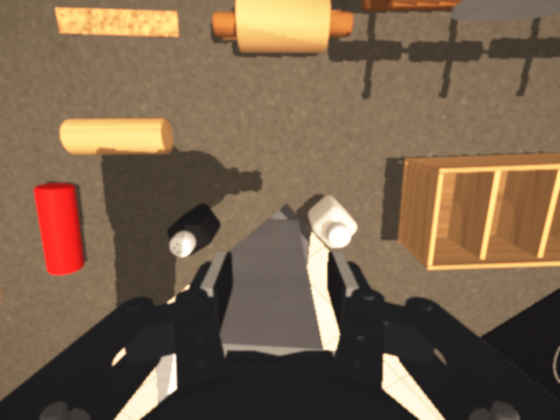

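```bash
python3 - <<'E'
from h import *
d,st=pickle.load(open("pics/w2.pkl","rb"))
f=lambda n,l,z:print(n,ray(d,l,z,st)[:,:2].round(3).tolist())
f("handled",[(214,26),(352,24)],.025);f("plain",[(61,135.5),(174,136.5)],.02)
f("stripL",[(57,21),(179,24)],.001)
E
python3 -m handwheel '[{"slide":[0.04,-0.15,0],"angular":[0,0,0.05]},{"slide":[0.04,-0.3,0],"angular":[0,0,0.05]},{"slide":[0.04,-0.4,0],"angular":[0,0,0.05]},{"slide":[0.04,-0.462,0],"angular":[0,0,0.05]},{"slide":[0.045,-0.462,0],"angular":[0,0,0.05]},{"slide":[0.05,-0.462,0.1],"angular":[0,0,0.05]},{"slide":[0.05,-0.462,0.2],"angular":[0,0,0.05]},{"slide":[0.05,-0.462,0.3],"angular":[0,0,0.05]},{"slide":[0.05,-0.462,0.4],"angular":[0,0,0.05]},{"slide":[0.05,-0.462,0.47],"angular":[0,0,0.05]},{"slide":[0.05,-0.462,0.512],"angular":[0,0,0.05]},{"slide":[0.05,-0.462,0.512],"angular":[0,0,0.05]},{"slide":[0.05,-0.462,0.512],"angular":[0,0,0.05]}]'
python3 - <<'E'
from h import *
plan((.553,.174,.021,.03))
E
```

```text
handled [[0.589, 0.065], [0.601, -0.076]]
plain [[0.468, 0.24], [0.476, 0.111]]
stripL [[0.588, 0.241], [0.595, 0.108]]
t: 7.55
ee_pos: [0.4318, 0.1716, 0.0208]
tcp_rot: [3.141, 0.048, -0.004]
force: [0.4, -0.6, 1.2]
gripper_width: 0.0505
now [0.4318 0.1716 0.0208] yaw 0.031 t 7.55
(0.553, 0.174, 0.021, 0.03) slide [0.303, 0.003, -0.001] ang [0.0, 0.003, 0.001] rows>= 3
```

```bash
python3 -m handwheel '[{"slide":[0.01,0,0],"angular":[0,0,0]},{"slide":[0.022,0,0],"angular":[0,0,0]},{"slide":[0.034,0,0],"angular":[0,0,0]},{"slide":[0.046,0,0],"angular":[0,0,0]},{"slide":[0.058,0,0],"angular":[0,0,0]},{"slide":[0.07,0,0],"angular":[0,0,0]},{"slide":[0.082,0,0],"angular":[0,0,0]},{"slide":[0.094,0,0],"angular":[0,0,0]},{"slide":[0.106,0,0],"angular":[0,0,0]},{"slide":[0.118,0,0],"angular":[0,0,0]},{"slide":[0.13,0,0],"angular":[0,0,0]},{"slide":[0.142,0,0],"angular":[0,0,0]},{"slide":[0.154,0,0],"angular":[0,0,0]},{"slide":[0.166,0,0],"angular":[0,0,0]},{"slide":[0.178,0,0],"angular":[0,0,0]},{"slide":[0.19,0,0],"angular":[0,0,0]},{"slide":[0.202,0,0],"angular":[0,0,0]},{"slide":[0.212,0,0],"angular":[0,0,0]},{"slide":[0.22,0,0],"angular":[0,0,0]},{"slide":[0.228,0,0],"angular":[0,0,0]}]'
python3 - <<'E'
from h import *
plan((.556,.174,.021,.03))
E
```

```text
t: 9.55
ee_pos: [0.5231, 0.1744, 0.0205]
tcp_rot: [3.141, 0.048, -0.004]
force: [-0.1, 0.1, 0.6]
gripper_width: 0.0505
now [0.5231 0.1744 0.0205] yaw 0.031 t 9.55
(0.556, 0.174, 0.021, 0.03) slide [0.082, 0.004, -0.001] ang [0.0, 0.003, 0.001] rows>= 1
```

```bash
python3 -m handwheel '[{"slide":[0.01,0,0],"angular":[0,0,0]},{"slide":[0.021,0,0],"angular":[0,0,0]},{"slide":[0.032,0,0],"angular":[0,0,0]},{"slide":[0.043,0,0],"angular":[0,0,0]},{"slide":[0.054,0,0],"angular":[0,0,0]},{"slide":[0.065,0,0],"angular":[0,0,0]},{"slide":[0.074,0,0],"angular":[0,0,0]},{"slide":[0.08,0,0],"angular":[0,0,0]},{"slide":[0.083,0,0],"angular":[0,0,0]},{"slide":[0.083,0,0],"angular":[0,0,0]},{"slide":[0.083,0,0],"angular":[0,0,0]},{"slide":[0.03,0,0],"angular":[0,0,0]},{"slide":[-0.02,0,0],"angular":[0,0,0]},{"slide":[-0.07,0,-0.1],"angular":[0,0,0]},{"slide":[-0.12,0.05,-0.2],"angular":[0,0,0]},{"slide":[-0.15,0.12,-0.3],"angular":[0,0,0]},{"slide":[-0.17,0.2,-0.4],"angular":[0,0,0]},{"slide":[-0.17,0.22,-0.5],"angular":[0,0,0]},{"slide":[-0.17,0.22,-0.6],"angular":[0,0,0]},{"slide":[-0.17,0.22,-0.6],"angular":[0,0,0]}]'
python3 - <<'E'
from h import *
d,st=snap("wrist","w3");print(st["ee_pos"])
E
```

```text
t: 11.55
ee_pos: [0.4619, 0.0852, 0.2668]
tcp_rot: [-3.141, -0.047, -0.016]
force: [0.3, 0.2, -0.5]
gripper_width: 0.0503
[0.46187884 0.08515236 0.26681236]
```

View pics/w3.png

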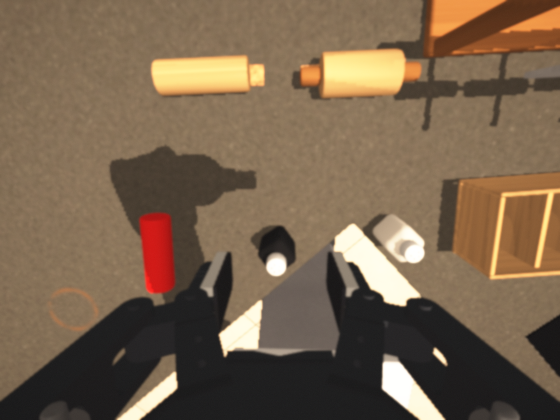

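```bash
python3 - <<'E'
from h import *
d,st=pickle.load(open("pics/w3.pkl","rb"))
f=lambda n,l,z:print(n,ray(d,l,z,st)[:,:2].round(3).tolist())
f("handled",[(301,76),(421,71)],.025);f("plain",[(153,77),(250,74)],.02)
f("stripL end",[(265,65),(265,86)],.001)
E
```

```text
handled [[0.591, 0.063], [0.601, -0.079]]
plain [[0.585, 0.242], [0.592, 0.125]]
stripL end [[0.606, 0.108], [0.582, 0.107]]
```

Both pins look right: plain is on its strip within about 2 mm, and handled is about 5 mm short of the line. Next, the rack.

```bash
python3 - <<'E'
from h import *
from workcell import r
plan((.42,-.25,.33,.1)); print(r.state()["joint_pos"].round(2))
d,st=pickle.load(open("pics/w3.pkl","rb"));print(d["hand_eye"].round(3))
E
```

```text
now [0.4602 0.085  0.2639] yaw 0.031 t 11.6
(0.42, -0.25, 0.33, 0.1) slide [-0.125, 0.834, -0.166] ang [0.0, -0.006, -0.088] rows>= 7
[ 0.25  0.16 -0.54  1.67  0.09  1.33 -1.84]
[[ 0.001 -0.956 -0.292  0.075]
 [ 1.     0.001 -0.001  0.   ]
 [ 0.001 -0.292  0.956 -0.136]
 [ 0.     0.     0.     1.   ]]
```

```bash
python3 -m handwheel '[{"slide":[-0.02,0.1,-0.02],"angular":[0,0,-0.09]},{"slide":[-0.04,0.2,-0.04],"angular":[0,0,-0.09]},{"slide":[-0.06,0.32,-0.06],"angular":[0,0,-0.09]},{"slide":[-0.08,0.44,-0.1],"angular":[0,0,-0.09]},{"slide":[-0.1,0.56,-0.14],"angular":[0,0,-0.09]},{"slide":[-0.125,0.68,-0.166],"angular":[0,0,-0.09]},{"slide":[-0.125,0.78,-0.166],"angular":[0,0,-0.09]},{"slide":[-0.125,0.834,-0.166],"angular":[0,0,-0.09]},{"slide":[-0.125,0.834,-0.166],"angular":[0,0,-0.09]},{"slide":[-0.125,0.834,-0.166],"angular":[0,0,-0.09]},{"slide":[-0.125,0.834,-0.166],"angular":[0,0,-0.09]}]' -0.06
python3 - <<'E'
from h import *
d,st=snap("wrist","w4");print(st["ee_pos"]);snap("side","s2");snap("scene","c2")
E
```

```text
t: 12.7
ee_pos: [0.4204, -0.2478, 0.3293]
tcp_rot: [-3.136, -0.164, -0.006]
force: [0.1, 0.6, 0.1]
gripper_width: 0.0404
[ 0.42040029 -0.24779129  0.32930264]
```

View pics/w4.png

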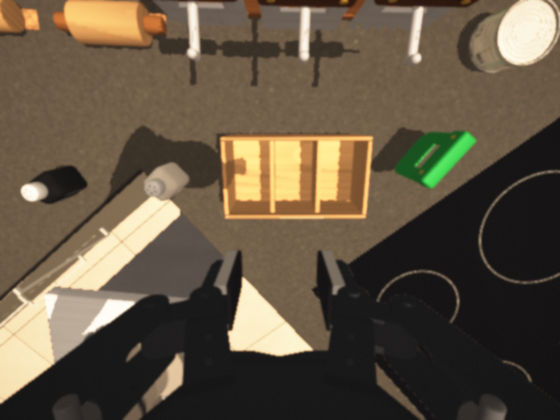

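View pics/s2.png

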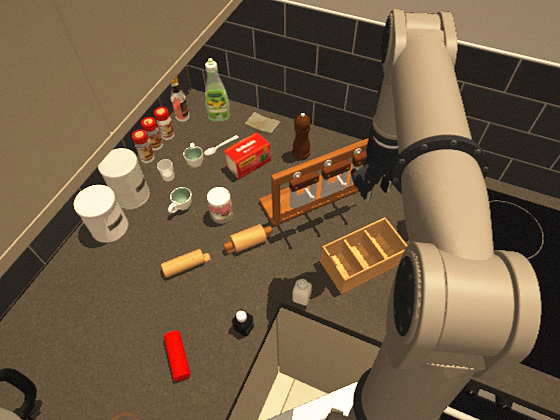

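The wrist view shows the caddy rim from (221,138) to (371,216) and the arm tips at (195,55), (305,55) and (416,58). The side view shows the plain pin (185,264) and handled pin (248,239) lying over the strips.

```bash
python3 - <<'E'
from h import *
d,st=pickle.load(open("pics/w4.pkl","rb"))
f=lambda n,l,z:print(n,ray(d,l,z,st)[:,:2].round(3).tolist())
f("caddy",[(221,138),(371,137),(367,216),(225,217),(296,177)],.082)
f("tips",[(195,55),(305,55),(416,58)],.204)
f("handled",[(55,18),(167,25)],.025)
f("armline",[(192,10),(305,10),(418,10)],.195)
d,st=pickle.load(open("pics/s2.pkl","rb"))
c=cv2.resize(d["frame"][220:285,150:290,::-1],None,fx=5,fy=5,interpolation=cv2.INTER_CUBIC);cv2.imwrite("pics/crop2.png",c)
plan((.585,-.157,.30,1.675),(.52,-.16,.33,1.675))
E
```

```text
caddy [[0.467, -0.167], [0.488, -0.358], [0.383, -0.374], [0.361, -0.178], [0.427, -0.269]]
tips [[0.539, -0.166], [0.548, -0.255], [0.555, -0.345]]
handled [[0.594, 0.069], [0.601, -0.078]]
armline [[0.573, -0.161], [0.582, -0.251], [0.592, -0.342]]
now [ 0.4205 -0.2484  0.33  ] yaw 0.104 t 12.85
(0.585, -0.157, 0.3, 1.675) slide [0.433, -0.185, 0.077] ang [0.005, -0.005, -2.0] rows>= 11
(0.52, -0.16, 0.33, 1.675) slide [0.27, -0.194, 0.001] ang [0.005, -0.005, -2.0] rows>= 11
```

View pics/crop2.png

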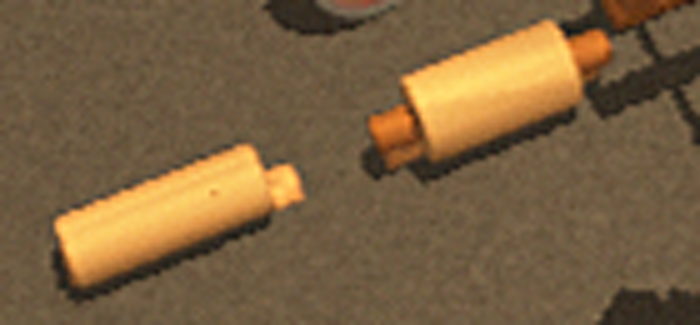

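```bash
python3 - <<'E'
from h import *
d=pickle.load(open("pics/side0.pkl","rb"))
print("handle front ctr",ray(d,np.array([(430,165),(512,130),(590,96)])/2.6+[140,120],.214).round(3)[:,:2].tolist())
d,st=pickle.load(open("pics/s2.pkl","rb"))
print("handled",ray(d,[(225.2,246.2),(271.6,229.6)],.025).round(3)[:,:2].tolist())
c=d["frame"];print()
E
```

```text
handle front ctr [[0.577, -0.16], [0.587, -0.251], [0.598, -0.34]]
handled [[0.593, 0.062], [0.596, -0.074]]
```

```bash
python3 -m handwheel '[{"slide":[0.03,-0.03,0],"angular":[0,0,-0.19]},{"slide":[0.06,-0.06,0],"angular":[0,0,-0.38]},{"slide":[0.09,-0.09,0],"angular":[0,0,-0.57]},{"slide":[0.12,-0.12,0],"angular":[0,0,-0.76]},{"slide":[0.15,-0.14,0],"angular":[0,0,-0.95]},{"slide":[0.18,-0.16,0],"angular":[0,0,-1]},{"slide":[0.21,-0.17,0],"angular":[0,0,-1]},{"slide":[0.24,-0.18,0],"angular":[0,0,-1]},{"slide":[0.27,-0.185,0],"angular":[0,0,-1]},{"slide":[0.27,-0.185,0],"angular":[0,0,-1]}]'
python3 - <<'E'
from h import *
plan((.585,-.158,.30,1.675),(.585,-.158,.215,1.675))
E
```

```text
t: 13.85
ee_pos: [0.5216, -0.1627, 0.33]
tcp_rot: [2.835, 1.353, 0.008]
force: [-0.3, -0.0, 0.0]
gripper_width: 0.0402
now [ 0.5216 -0.1627  0.33  ] yaw 0.891 t 13.85
(0.585, -0.158, 0.3, 1.675) slide [0.108, 0.116, 0.076] ang [0.005, -0.004, -0.999] rows>= 6
(0.585, -0.158, 0.215, 1.675) slide [0.108, 0.115, 0.288] ang [0.005, -0.004, -0.999] rows>= 6
```

```bash
python3 -m handwheel '[{"slide":[0.03,0.03,0],"angular":[0,0,-0.19]},{"slide":[0.06,0.06,0],"angular":[0,0,-0.38]},{"slide":[0.09,0.09,0],"angular":[0,0,-0.57]},{"slide":[0.108,0.117,0],"angular":[0,0,-0.76]},{"slide":[0.108,0.117,0.03],"angular":[0,0,-0.95]},{"slide":[0.108,0.117,0.06],"angular":[0,0,-1]},{"slide":[0.108,0.117,0.08],"angular":[0,0,-1]},{"slide":[0.108,0.117,0.08],"angular":[0,0,-1]},{"slide":[0.108,0.117,0.08],"angular":[0,0,-1]}]'
python3 - <<'E'
from h import *
plan((.586,-.158,.215,1.675))
snap("side","s3")
d,st=snap("wrist","w5")
a=np.hstack([cv2.resize(cv2.imread("pics/s3.png")[90:300,220:450],(437,400)),cv2.resize(cv2.imread("pics/w5.png"),None,fx=.64,fy=400/420)])
cv2.imwrite("pics/pair3.png",a)
E
```

```text
t: 14.75
ee_pos: [0.5853, -0.1589, 0.2985]
tcp_rot: [2.101, 2.332, 0.006]
force: [-0.8, -0.5, 0.9]
gripper_width: 0.04
now [ 0.5853 -0.1589  0.2985] yaw 1.675 t 14.75
(0.586, -0.158, 0.215, 1.675) slide [0.002, 0.001, 0.209] ang [0.006, -0.001, -0.001] rows>= 2
```

View pics/pair3.png

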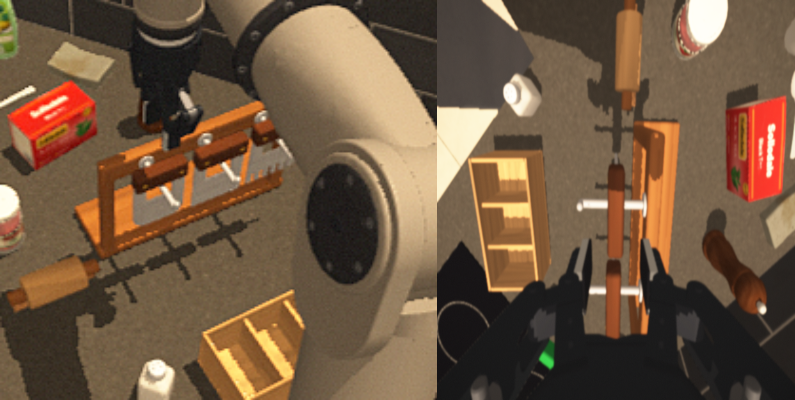

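The wrist view shows the round scraper's handle at (616,210) of the pair picture, centred between the fingers, so I descend and grip.

```bash
python3 -m handwheel '[{"slide":[0.002,0.001,0.05],"angular":[0,0,0]},{"slide":[0.002,0.001,0.1],"angular":[0,0,0]},{"slide":[0.002,0.001,0.15],"angular":[0,0,0]},{"slide":[0.002,0.001,0.18],"angular":[0,0,0]},{"slide":[0.002,0.001,0.201],"angular":[0,0,0]},{"slide":[0.002,0.001,0.201],"angular":[0,0,0]},{"slide":[0.002,0.001,0.201],"angular":[0,0,0]}]'
python3 -m handwheel '[{"slide":[0,0,0],"angular":[0,0,0]},{"slide":[0,0,0],"angular":[0,0,0]},{"slide":[0,0,0],"angular":[0,0,0]},{"slide":[0,0,0],"angular":[0,0,0]},{"slide":[0,0,0],"angular":[0,0,0]},{"slide":[0,0,0],"angular":[0,0,0]},{"slide":[0,0,0],"angular":[0,0,0]},{"slide":[0,0,0],"angular":[0,0,0]}]' -1 40
python3 - <<'E'
from h import *
plan((.586,-.158,.234,1.675),(.5,-.167,.234,1.675))
E
```

```text
t: 15.55
ee_pos: [0.587, -0.1578, 0.2197]
tcp_rot: [2.099, 2.33, 0.009]
force: [-0.2, -0.9, 0.2]
gripper_width: 0.0401
t: 16.35
ee_pos: [0.5878, -0.1579, 0.221]
tcp_rot: [2.098, 2.328, 0.011]
force: [0.2, 0.4, 6.4]
gripper_width: 0.0191
now [ 0.5878 -0.1579  0.221 ] yaw 1.675 t 16.35
(0.586, -0.158, 0.234, 1.675) slide [0.0, -0.004, -0.033] ang [0.013, 0.001, -0.0] rows>= 1
(0.5, -0.167, 0.234, 1.675) slide [0.0, -0.22, -0.035] ang [0.013, 0.001, -0.0] rows>= 2
```

```bash
python3 -m handwheel '[{"slide":[0,0,-0.015],"angular":[0,0,0]},{"slide":[0,0,-0.03],"angular":[0,0,0]},{"slide":[0,0,-0.043],"angular":[0,0,0]},{"slide":[0,0,-0.043],"angular":[0,0,0]},{"slide":[0,0,-0.043],"angular":[0,0,0]},{"slide":[0,-0.03,-0.043],"angular":[0,0,0]},{"slide":[0,-0.06,-0.043],"angular":[0,0,0]},{"slide":[0,-0.09,-0.043],"angular":[0,0,0]},{"slide":[0,-0.12,-0.043],"angular":[0,0,0]},{"slide":[0,-0.15,-0.043],"angular":[0,0,0]},{"slide":[0,-0.18,-0.043],"angular":[0,0,0]},{"slide":[0,-0.21,-0.043],"angular":[0,0,0]},{"slide":[0,-0.22,-0.043],"angular":[0,0,0]},{"slide":[0,-0.22,-0.043],"angular":[0,0,0]}]'
python3 - <<'E'
from h import *
snap("scene","c3");snap("side","s4")
cv2.imwrite("pics/pair4.png",np.hstack([cv2.resize(cv2.imread("pics/s4.png")[90:300,220:450],(437,400)),cv2.resize(cv2.imread("pics/c3.png")[150:350,200:380],(360,400))]))
plan((.45,-.20,.26,.104))
E
```

```text
t: 17.75
ee_pos: [0.4996, -0.1673, 0.2372]
tcp_rot: [2.098, 2.328, 0.01]
force: [0.3, 0.1, -1.7]
gripper_width: 0.0188
now [ 0.5005 -0.1669  0.2373] yaw 1.675 t 17.85
(0.45, -0.2, 0.26, 0.104) slide [-0.069, -0.134, -0.058] ang [0.012, -0.01, 2.0] rows>= 11
```

View pics/pair4.png

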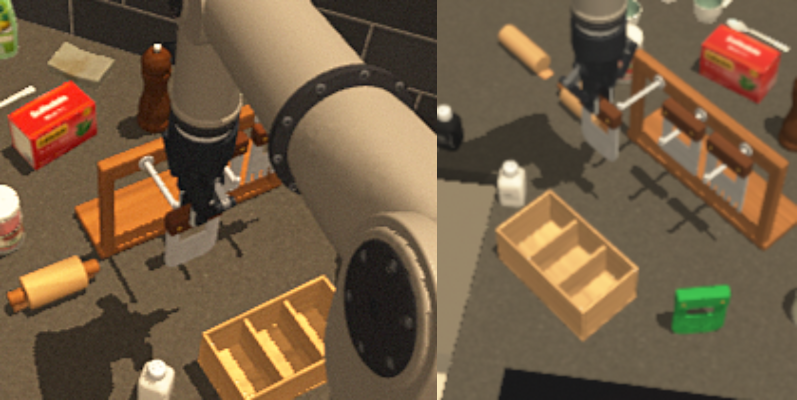

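```bash
python3 -m handwheel '[{"slide":[0,-0.03,-0.04],"angular":[0,0,0.1]},{"slide":[-0.02,-0.06,-0.06],"angular":[0,0,0.28]},{"slide":[-0.04,-0.1,-0.06],"angular":[0,0,0.46]},{"slide":[-0.06,-0.13,-0.06],"angular":[0,0,0.64]},{"slide":[-0.07,-0.16,-0.06],"angular":[0,0,0.82]},{"slide":[-0.08,-0.18,-0.06],"angular":[0,0,1]},{"slide":[-0.08,-0.18,-0.06],"angular":[0,0,1]},{"slide":[-0.08,-0.18,-0.06],"angular":[0,0,1]}]'
python3 - <<'E'
from h import *
plan((.417,-.195,.25,.104),(.417,-.195,.25,.104,-.2),(.417,-.195,.117,.104,-.2))
E
```

```text
t: 18.65
ee_pos: [0.4328, -0.2059, 0.2606]
tcp_rot: [2.829, 1.355, 0.017]
force: [0.5, 1.2, -1.0]
gripper_width: 0.0191
now [ 0.4328 -0.2059  0.2606] yaw 0.893 t 18.65
(0.417, -0.195, 0.25, 0.104) slide [-0.004, -0.048, 0.026] ang [0.007, -0.014, 1.005] rows>= 6
(0.417, -0.195, 0.25, 0.104, -0.2) slide [-0.004, -0.048, 0.026] ang [-0.234, -0.114, 1.0] rows>= 6
(0.417, -0.195, 0.117, 0.104, -0.2) slide [-0.006, -0.051, 0.359] ang [-0.234, -0.114, 1.0] rows>= 6
```

```bash
python3 -m handwheel '[{"slide":[0,-0.02,0.01],"angular":[-0.04,-0.02,0.18]},{"slide":[0,-0.03,0.02],"angular":[-0.08,-0.04,0.36]},{"slide":[0,-0.048,0.026],"angular":[-0.12,-0.06,0.54]},{"slide":[-0.004,-0.048,0.026],"angular":[-0.16,-0.08,0.72]},{"slide":[-0.004,-0.048,0.026],"angular":[-0.2,-0.1,0.9]},{"slide":[-0.004,-0.048,0.026],"angular":[-0.234,-0.114,1]},{"slide":[-0.004,-0.048,0.026],"angular":[-0.234,-0.114,1]},{"slide":[-0.004,-0.048,0.026],"angular":[-0.234,-0.114,1]}]'
python3 - <<'E'
from h import *
snap("side","s5");snap("scene","c5")
cv2.imwrite("pics/pair5.png",np.hstack([cv2.resize(cv2.imread("pics/s5.png")[90:300,220:450],(437,400)),cv2.resize(cv2.imread("pics/c5.png")[150:350,200:380],(360,400))]))
plan((.417,-.195,.25,.104,-.2),(.417,-.195,.117,.104,-.2))
E
```

```text
t: 19.45
ee_pos: [0.4176, -0.1944, 0.25]
tcp_rot: [2.939, 0.16, 0.016]
force: [0.0, 0.3, -1.1]
gripper_width: 0.0191
now [ 0.4172 -0.1952  0.2501] yaw 0.106 t 19.55
(0.417, -0.195, 0.25, 0.104, -0.2) slide [-0.0, -0.001, 0.0] ang [-0.001, -0.001, 0.002] rows>= 1
(0.417, -0.195, 0.117, 0.104, -0.2) slide [-0.0, -0.066, 0.326] ang [-0.001, -0.001, 0.002] rows>= 3
```

View pics/pair5.png

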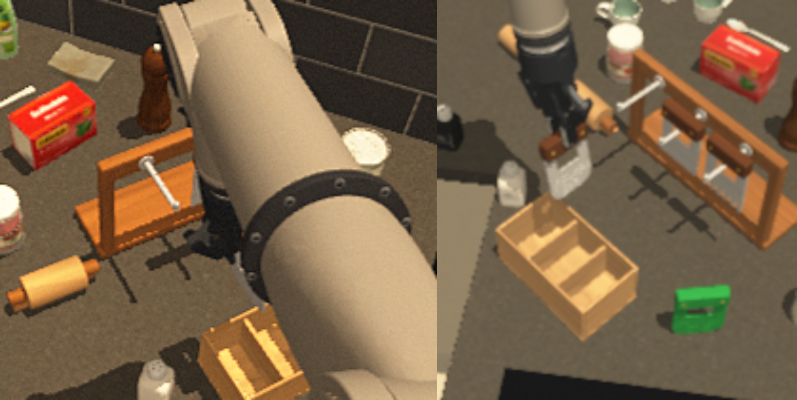

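The scene view shows the scraper (566,170 in the pair picture) hanging over the near-left compartment, and the caddy has not moved. Lowering.

```bash
python3 -m handwheel '[{"slide":[0,-0.015,0.08],"angular":[0,0,0]},{"slide":[0,-0.03,0.16],"angular":[0,0,0]},{"slide":[0,-0.045,0.22],"angular":[0,0,0]},{"slide":[0,-0.055,0.27],"angular":[0,0,0]},{"slide":[0,-0.061,0.3],"angular":[0,0,0]},{"slide":[0,-0.066,0.326],"angular":[0,0,0]},{"slide":[0,-0.066,0.326],"angular":[0,0,0]},{"slide":[0,-0.066,0.326],"angular":[0,0,0]}]'
```

```text
t: 20.35
ee_pos: [0.4608, -0.1962, 0.1437]
tcp_rot: [2.909, 0.179, 0.152]
force: [30.6, 7.8, 50.0]
gripper_width: 0.0189
```

```bash
python3 -m handwheel '[{"slide":[0,0.01,-0.05],"angular":[0,0,0]},{"slide":[0,0.03,-0.12],"angular":[0,0,0]},{"slide":[0,0.05,-0.2],"angular":[0,0,0]},{"slide":[0,0.06,-0.27],"angular":[0,0,0]},{"slide":[0,0.06,-0.27],"angular":[0,0,0]},{"slide":[0,0.06,-0.27],"angular":[0,0,0]}]'
python3 - <<'E'
from h import *
from workcell import r
print(r.state()["joint_pos"].round(2))
snap("wrist","w6");snap("scene","c6");plan((.417,-.195,.25,.104))
cv2.imwrite("pics/pair6.png",np.hstack([cv2.resize(cv2.imread("pics/w6.png"),(437,400)),cv2.resize(cv2.imread("pics/c6.png")[150:350,200:380],(360,400))]))
E
```

```text
t: 20.95
ee_pos: [0.4509, -0.1968, 0.254]
tcp_rot: [2.909, 0.178, 0.153]
force: [-0.0, 0.2, -1.7]
gripper_width: 0.0191
[ 0.64  0.07 -0.41  1.8   0.24  1.12 -1.31]
now [ 0.4497 -0.1964  0.252 ] yaw 0.133 t 21.05
(0.417, -0.195, 0.25, 0.104) slide [-0.081, -0.013, -0.005] ang [0.288, -0.113, 0.024] rows>= 2
```

View pics/pair6.png

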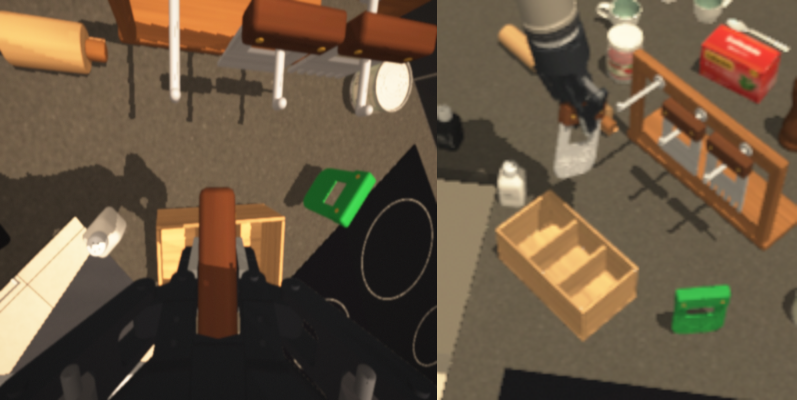

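The wrist shot shows the handle spanning (217,188) to (217,335) in the pair picture. I'll compute its offset in the grip.

```bash
python3 - <<'E'
from h import *
d,st=pickle.load(open("pics/w6.pkl","rb"))
s=dict(ee_pos=np.zeros(3),tcp_rot=np.zeros(3))
sc=np.array([560/437,420/400])
print("tool frame handle ends",ray(d,np.array([(217,188),(217,337)])*sc,-.008,s).round(3))
R0=R.from_rotvec(st["tcp_rot"]).as_matrix();print(R0.round(3))
print("green/caddy rim far edge",ray(d,np.array([(158,222),(283,217)])*sc,.082,st).round(3))
E
```

```text
tool frame handle ends [[ 0.042 -0.    -0.008]
 [-0.046 -0.    -0.008]]
[[ 0.987  0.109  0.116]
 [ 0.132 -0.968 -0.214]
 [ 0.089  0.227 -0.97 ]]
green/caddy rim far edge [[ 0.421 -0.156  0.082]
 [ 0.436 -0.344  0.082]]
```

```bash
python3 - <<'E'
from h import *
dd={n:pickle.load(open(f"pics/{n}.pkl","rb")) for n in("c3","c5","c6")}
P=np.array([(498,232),(549,195),(636,265),(585,308)],float);P[:,0]=(P[:,0]-437)/2+200;P[:,1]=P[:,1]/2+150
print("rim c6",ray(dd["c6"][0],P,.082)[:,:2].round(3).tolist())
g=lambda n:cv2.cvtColor(dd[n][0]["frame"],cv2.COLOR_RGB2GRAY)[240:320,225:305]
for a,b in(("c3","c5"),("c5","c6")):
    t=g(a)[25:70,20:70];m=cv2.matchTemplate(g(b),t,cv2.TM_CCOEFF_NORMED);print(a,b,cv2.minMaxLoc(m)[1::2])
d,st=dd["c6"];print(st["ee_pos"],st["t"])
E
```

```text
rim c6 [[0.308, -0.176], [0.408, -0.165], [0.437, -0.344], [0.336, -0.356]]
c3 c5 (0.978989839553833, (20, 25))
c5 c6 (0.9796775579452515, (20, 25))
[ 0.45009071 -0.19654533  0.25267051] 21.0
```

The caddy had already moved about 55 mm toward the robot between the first wrist look and c3. That was the announced knock, so my lowering hit its rim. I'll re-measure its pose.

```bash
python3 - <<'E'
from h import *
d,_=pickle.load(open("pics/s4.pkl","rb"))
P=np.array([(200,350),(330,278)],float)/[1.9,1.905]+[220,90]
print("far rim side",ray(d,P,.082)[:,:2].round(3).tolist())
# caddy mask in the unobstructed scene shot: wood colour, min-area rect of base+rim
for n in("c3","c6"):
    d,_=pickle.load(open(f"pics/{n}.pkl","rb"))
    im=d["frame"];hsv=cv2.cvtColor(im,cv2.COLOR_RGB2HSV);m=np.zeros(im.shape[:2],'uint8')
    m[240:322,226:304]=cv2.inRange(hsv,(8,80,70),(25,255,255))[240:322,226:304]
    m=cv2.morphologyEx(m,cv2.MORPH_OPEN,np.ones((3,3)))
    n_,l,s,c=cv2.connectedComponentsWithStats(m);i=1+s[1:,4].argmax()
    ct=max(cv2.findContours((l==i).astype('uint8'),0,2)[0],key=cv2.contourArea)
    ap=cv2.approxPolyDP(cv2.convexHull(ct),3,True)[:,0];print(n,s[i],ap.tolist())
    print(ray(d,ap,.082)[:,:2].round(3).tolist())
plan((.38,-.25,.33,.12))
E
```

```text
far rim side [[0.392, -0.14], [0.427, -0.351]]
c3 [ 229  244   72   77 3232] [[255, 244], [300, 282], [300, 298], [274, 320], [230, 279], [229, 263]]
[[0.413, -0.153], [0.439, -0.344], [0.406, -0.385], [0.306, -0.396], [0.282, -0.213], [0.31, -0.164]]
c6 [ 229  245   72   76 3220] [[254, 245], [300, 282], [299, 299], [274, 320], [230, 279], [229, 263]]
[[0.409, -0.154], [0.439, -0.344], [0.402, -0.386], [0.306, -0.396], [0.282, -0.213], [0.31, -0.164]]
now [ 0.4497 -0.1964  0.252 ] yaw 0.133 t 21.05
(0.38, -0.25, 0.33, 0.12) slide [-0.173, 0.155, -0.18] ang [0.289, -0.111, 0.003] rows>= 3
```

```bash
python3 - <<'E'
from h import *
plan((.362,-.184,.25,.13,-.2))
E
```

```text
now [ 0.4497 -0.1964  0.252 ] yaw 0.133 t 21.05
(0.362, -0.184, 0.25, 0.13, -0.2) slide [-0.213, -0.055, -0.026] ang [0.035, -0.107, -0.02] rows>= 2
```

```bash
python3 -m handwheel '[{"slide":[-0.06,-0.02,-0.01],"angular":[0.03,-0.1,-0.02]},{"slide":[-0.12,-0.03,-0.015],"angular":[0.035,-0.107,-0.02]},{"slide":[-0.18,-0.045,-0.02],"angular":[0.035,-0.107,-0.02]},{"slide":[-0.213,-0.055,-0.026],"angular":[0.035,-0.107,-0.02]},{"slide":[-0.213,-0.055,-0.026],"angular":[0.035,-0.107,-0.02]},{"slide":[-0.213,-0.055,-0.026],"angular":[0.035,-0.107,-0.02]},{"slide":[-0.213,-0.055,-0.026],"angular":[0.035,-0.107,-0.02]}]'
python3 - <<'E'
from h import *
plan((.362,-.184,.18,.13,-.2),(.362,-.184,.117,.13,-.2))
d,st=snap("wrist","w7");snap("scene","c7")
cv2.imwrite("pics/pair7.png",np.hstack([cv2.resize(cv2.imread("pics/w7.png"),(437,400)),cv2.resize(cv2.imread("pics/c7.png")[150:350,200:380],(360,400))]))
E
```

```text
t: 21.75
ee_pos: [0.3626, -0.1841, 0.2494]
tcp_rot: [2.936, 0.192, 0.019]
force: [0.1, 0.3, -0.7]
gripper_width: 0.0187
now [ 0.3626 -0.1841  0.2494] yaw 0.131 t 21.75
(0.362, -0.184, 0.18, 0.13, -0.2) slide [-0.002, -0.035, 0.17] ang [-0.001, -0.0, 0.001] rows>= 2
(0.362, -0.184, 0.117, 0.13, -0.2) slide [-0.002, -0.066, 0.324] ang [-0.001, -0.0, 0.001] rows>= 3
```

View pics/pair7.png

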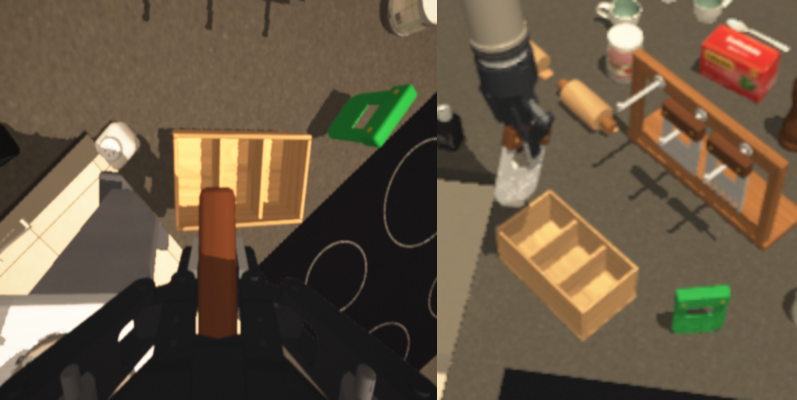

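The wrist view now shows the caddy rim corners at (174,132), (311,133), (304,222) and (180,229) in the pair picture.

```bash
python3 - <<'E'
from h import *
d,st=pickle.load(open("pics/w7.pkl","rb"))
sc=np.array([560/437,420/400])
print(ray(d,np.array([(174,132),(311,133),(304,222),(180,229)])*sc,.082,st)[:,:2].round(3).tolist())
E
```

```text
[[0.417, -0.154], [0.439, -0.345], [0.329, -0.363], [0.31, -0.171]]
```

```bash
python3 -m handwheel '[{"slide":[0.011,-0.015,0.06],"angular":[0,0,0.02]},{"slide":[0.011,-0.025,0.12],"angular":[0,0,0.02]},{"slide":[0.011,-0.035,0.17],"angular":[0,0,0.02]},{"slide":[0.011,-0.046,0.22],"angular":[0,0,0.02]},{"slide":[0.011,-0.052,0.25],"angular":[0,0,0.02]},{"slide":[0.011,-0.052,0.25],"angular":[0,0,0.02]},{"slide":[0.011,-0.052,0.25],"angular":[0,0,0.02]}]'

```

```text
t: 22.55
ee_pos: [0.3676, -0.1829, 0.1476]
tcp_rot: [2.938, 0.17, 0.022]
force: [-0.0, 0.6, -1.1]
gripper_width: 0.0192
```

```bash
python3 -m handwheel '[{"slide":[0,-0.003,0.02],"angular":[0,0,0]},{"slide":[0,-0.007,0.04],"angular":[0,0,0]},{"slide":[0,-0.01,0.055],"angular":[0,0,0]},{"slide":[0,-0.013,0.068],"angular":[0,0,0]},{"slide":[0,-0.013,0.068],"angular":[0,0,0]},{"slide":[0,-0.013,0.068],"angular":[0,0,0]}]'

```

```text
t: 23.15
ee_pos: [0.3762, -0.1856, 0.1254]
tcp_rot: [2.929, 0.174, 0.047]
force: [5.9, -1.2, 14.2]
gripper_width: 0.019
```

```bash
python3 -m handwheel '[{"slide":[0,0,-0.005],"angular":[0,0,0]},{"slide":[0,0,-0.005],"angular":[0,0,0]},{"slide":[0,0,-0.005],"angular":[0,0,0]},{"slide":[0,0,-0.005],"angular":[0,0,0]},{"slide":[0,0,-0.005],"angular":[0,0,0]},{"slide":[0,0,-0.005],"angular":[0,0,0]}]' -0.06
python3 - <<'E'
from h import *
plan((.375,-.184,.20,.115,-.2),(.375,-.184,.32,.115,0))
E
```

```text
t: 23.75
ee_pos: [0.3756, -0.1851, 0.1269]
tcp_rot: [2.929, 0.174, 0.046]
force: [-0.4, 0.1, 0.0]
gripper_width: 0.0401
now [ 0.3756 -0.1851  0.1269] yaw 0.121 t 23.75
(0.375, -0.184, 0.2, 0.115, -0.2) slide [0.002, 0.035, -0.179] ang [0.011, -0.025, 0.002] rows>= 2
(0.375, -0.184, 0.32, 0.115, 0) slide [0.008, 0.097, -0.473] ang [0.265, -0.024, 0.005] rows>= 4
```

```bash
python3 -m handwheel '[{"slide":[0,0.035,-0.09],"angular":[0,0,0]},{"slide":[0,0.035,-0.179],"angular":[0,0,0]},{"slide":[0,0.06,-0.28],"angular":[0.1,0,0]},{"slide":[-0.02,0.08,-0.38],"angular":[0.2,-0.02,0]},{"slide":[-0.04,0.1,-0.47],"angular":[0.265,-0.02,0]},{"slide":[-0.04,0.1,-0.47],"angular":[0.265,-0.02,0]},{"slide":[-0.04,0.1,-0.47],"angular":[0.265,-0.02,0]}]'
cat >> h.py <<'E'
def caddylook(name,z=.105):
    """wrist shot: brown handles and light-wood caddy outline"""
    d,st=snap("wrist",name);im=d["frame"];hsv=cv2.cvtColor(im,cv2.COLOR_RGB2HSV)
    w=cv2.inRange(hsv,(10,70,90),(25,255,255));w[330:]=0
    b=cv2.inRange(hsv,(0,110,30),(11,255,170));b=cv2.morphologyEx(b,cv2.MORPH_OPEN,np.ones((3,3)))
    for nm,m,zz,mn in(("wood",w,.082,3000),("brown",b,z,150)):
        for c in cv2.findContours(m,0,2)[0]:
            if cv2.contourArea(c)>mn:
                q=cv2.boxPoints(cv2.minAreaRect(c));print(nm,int(cv2.contourArea(c)),q.round(0).tolist(),ray(d,q,zz,st)[:,:2].round(3).tolist(),"mid",ray(d,q.mean(0),zz,st)[0,:2].round(3))
E
python3 - <<'E'
from h import *
caddylook("w8")
E
```

```text
t: 24.45
ee_pos: [0.3563, -0.1882, 0.319]
tcp_rot: [3.135, 0.185, 0.006]
force: [0.4, 0.1, -1.2]
gripper_width: 0.0403
wood 116380 [[0.0, 0.0], [559.0, 0.0], [559.0, 329.0], [0.0, 329.0]] [[0.521, 0.141], [0.594, -0.47], [0.18, -0.64], [0.079, 0.208]] mid [ 0.379 -0.186]
brown 1161 [[245.0, 150.0], [266.0, 150.0], [266.0, 213.0], [245.0, 213.0]] [[0.394, -0.143], [0.397, -0.168], [0.319, -0.176], [0.316, -0.15]] mid [ 0.358 -0.159]
```

The first scraper stands in the caddy with its handle at (0.358,-0.159), leaning outward. Next is the plain scraper.

```bash
python3 - <<'E'
from h import *
plan((.52,-.25,.32,.90),(.57,-.25,.31,.90))
E
```

```text
now [ 0.3558 -0.1873  0.3178] yaw 0.119 t 24.5
(0.52, -0.25, 0.32, 0.9) slide [0.389, 0.205, -0.005] ang [0.0, -0.002, -0.994] rows>= 6
(0.57, -0.25, 0.31, 0.9) slide [0.513, 0.219, 0.02] ang [0.0, -0.002, -0.994] rows>= 6
```

```bash
python3 -m handwheel '[{"slide":[0.06,0.03,0],"angular":[0,0,-0.17]},{"slide":[0.12,0.07,0],"angular":[0,0,-0.34]},{"slide":[0.18,0.1,0],"angular":[0,0,-0.51]},{"slide":[0.26,0.14,0],"angular":[0,0,-0.68]},{"slide":[0.34,0.18,0],"angular":[0,0,-0.85]},{"slide":[0.42,0.21,0],"angular":[0,0,-1]},{"slide":[0.5,0.22,0],"angular":[0,0,-1]},{"slide":[0.513,0.22,0],"angular":[0,0,-1]},{"slide":[0.513,0.22,0],"angular":[0,0,-1]}]'
python3 - <<'E'
from h import *
plan((.597,-.249,.30,1.675))
E
```

```text
t: 25.4
ee_pos: [0.5703, -0.2482, 0.3153]
tcp_rot: [-2.819, -1.376, 0.001]
force: [-0.6, 0.3, 0.2]
gripper_width: 0.0397
now [ 0.5703 -0.2482  0.3153] yaw 0.908 t 25.4
(0.597, -0.249, 0.3, 1.675) slide [0.039, 0.054, 0.038] ang [-0.005, -0.004, -0.976] rows>= 6
```

```bash
python3 -m handwheel '[{"slide":[0.02,0.03,0],"angular":[0,0,-0.19]},{"slide":[0.039,0.054,0],"angular":[0,0,-0.38]},{"slide":[0.039,0.054,0.01],"angular":[0,0,-0.57]},{"slide":[0.039,0.054,0.02],"angular":[0,0,-0.76]},{"slide":[0.039,0.054,0.038],"angular":[0,0,-0.95]},{"slide":[0.039,0.054,0.038],"angular":[0,0,-0.976]},{"slide":[0.039,0.054,0.038],"angular":[0,0,-0.976]},{"slide":[0.039,0.054,0.038],"angular":[0,0,-0.976]}]'
python3 - <<'E'
from h import *
caddylook("w9",.229)
plan((.597,-.249,.218,1.675))
E
```

```text
t: 26.2
ee_pos: [0.5965, -0.2491, 0.3007]
tcp_rot: [-2.103, -2.329, -0.001]
force: [-0.1, 0.4, -0.8]
gripper_width: 0.04
wood 115608 [[0.0, 329.0], [0.0, 0.0], [559.0, 0.0], [559.0, 329.0]] [[0.214, -0.504], [0.285, -0.083], [0.867, -0.024], [1.022, -0.42]] mid [ 0.594 -0.224]
brown 366 [[263.0, 272.0], [285.0, 272.0], [285.0, 300.0], [263.0, 300.0]] [[0.588, -0.291], [0.605, -0.289], [0.608, -0.314], [0.59, -0.316]] mid [ 0.598 -0.302]
brown 3938 [[415.0, 217.0], [436.0, 175.0], [543.0, 229.0], [522.0, 270.0]] [[0.698, -0.232], [0.705, -0.2], [0.796, -0.232], [0.792, -0.267]] mid [ 0.747 -0.232]
brown 726 [[260.0, 171.0], [286.0, 171.0], [286.0, 210.0], [260.0, 210.0]] [[0.579, -0.21], [0.597, -0.208], [0.601, -0.237], [0.581, -0.239]] mid [ 0.589 -0.223]
brown 1965 [[21.0, 70.0], [106.0, 70.0], [106.0, 98.0], [21.0, 98.0]] [[0.418, -0.16], [0.473, -0.155], [0.472, -0.172], [0.415, -0.178]] mid [ 0.445 -0.166]
brown 2086 [[446.0, 135.0], [466.0, 18.0], [504.0, 24.0], [484.0, 141.0]] [[0.705, -0.172], [0.698, -0.102], [0.723, -0.103], [0.732, -0.173]] mid [ 0.714 -0.136]
now [ 0.5967 -0.2491  0.3007] yaw 1.673 t 26.25
(0.597, -0.249, 0.218, 1.675) slide [-0.0, 0.001, 0.207] ang [-0.002, -0.004, -0.003] rows>= 2
```

```bash
python3 -m handwheel '[{"slide":[0,-0.007,0.05],"angular":[0,0,0]},{"slide":[0,-0.007,0.1],"angular":[0,0,0]},{"slide":[0,-0.007,0.15],"angular":[0,0,0]},{"slide":[0,-0.007,0.18],"angular":[0,0,0]},{"slide":[0,-0.007,0.206],"angular":[0,0,0]},{"slide":[0,-0.007,0.206],"angular":[0,0,0]},{"slide":[0,-0.007,0.206],"angular":[0,0,0]}]'
python3 -m handwheel '[{"slide":[0,0,0],"angular":[0,0,0]},{"slide":[0,0,0],"angular":[0,0,0]},{"slide":[0,0,0],"angular":[0,0,0]},{"slide":[0,0,0],"angular":[0,0,0]},{"slide":[0,0,0],"angular":[0,0,0]},{"slide":[0,0,0],"angular":[0,0,0]},{"slide":[0,0,0],"angular":[0,0,0]},{"slide":[0,0,0],"angular":[0,0,0]}]' -1 40

```

```text
t: 26.95
ee_pos: [0.5941, -0.2492, 0.219]
tcp_rot: [-2.104, -2.33, -0.002]
force: [1.0, 0.2, 0.4]
gripper_width: 0.0399
t: 27.75
ee_pos: [0.5949, -0.2494, 0.2203]
tcp_rot: [-2.106, -2.331, -0.004]
force: [0.1, -0.3, 6.7]
gripper_width: 0.0189
```

```bash
python3 -m handwheel '[{"slide":[0,0,-0.015],"angular":[0,0,0]},{"slide":[0,0,-0.03],"angular":[0,0,0]},{"slide":[0,0,-0.043],"angular":[0,0,0]},{"slide":[0,0,-0.043],"angular":[0,0,0]},{"slide":[0,0,-0.043],"angular":[0,0,0]},{"slide":[0,-0.03,-0.043],"angular":[0,0,0]},{"slide":[0,-0.06,-0.043],"angular":[0,0,0]},{"slide":[0,-0.09,-0.043],"angular":[0,0,0]},{"slide":[0,-0.12,-0.043],"angular":[0,0,0]},{"slide":[0,-0.15,-0.043],"angular":[0,0,0]},{"slide":[0,-0.18,-0.043],"angular":[0,0,0]},{"slide":[0,-0.21,-0.043],"angular":[0,0,0]},{"slide":[0,-0.23,-0.06],"angular":[0,0,0]},{"slide":[0,-0.23,-0.08],"angular":[0,0,0]},{"slide":[0,-0.23,-0.08],"angular":[0,0,0]}]'
python3 - <<'E'
from h import *
plan((.42,-.29,.26,.90))
E
```

```text
t: 29.25
ee_pos: [0.5047, -0.259, 0.2542]
tcp_rot: [2.103, 2.328, 0.006]
force: [0.2, -0.3, -0.6]
gripper_width: 0.019
now [ 0.5047 -0.259   0.2542] yaw 1.672 t 29.25
(0.42, -0.29, 0.26, 0.9) slide [-0.055, -0.218, -0.016] ang [0.007, -0.003, 0.983] rows>= 6
```

```bash
python3 -m handwheel '[{"slide":[-0.01,-0.04,-0.015],"angular":[0,0,0.17]},{"slide":[-0.02,-0.08,-0.015],"angular":[0,0,0.34]},{"slide":[-0.03,-0.12,-0.015],"angular":[0,0,0.51]},{"slide":[-0.04,-0.16,-0.015],"angular":[0,0,0.68]},{"slide":[-0.055,-0.2,-0.015],"angular":[0,0,0.85]},{"slide":[-0.055,-0.218,-0.015],"angular":[0,0,0.98]},{"slide":[-0.055,-0.218,-0.015],"angular":[0,0,0.98]},{"slide":[-0.055,-0.218,-0.015],"angular":[0,0,0.98]}]'
python3 - <<'E'
from h import *
plan((.382,-.331,.25,.115,.2))
E
```

```text
t: 30.05
ee_pos: [0.4212, -0.2893, 0.2599]
tcp_rot: [2.822, 1.374, 0.01]
force: [0.6, 0.8, -0.3]
gripper_width: 0.0192
now [ 0.4212 -0.2893  0.2599] yaw 0.906 t 30.05
(0.382, -0.331, 0.25, 0.115, 0.2) slide [-0.143, -0.013, 0.024] ang [0.245, 0.092, 1.005] rows>= 6
```

```bash
python3 -m handwheel '[{"slide":[-0.03,0,0.01],"angular":[0.04,0.015,0.17]},{"slide":[-0.06,0,0.02],"angular":[0.08,0.03,0.34]},{"slide":[-0.09,-0.005,0.024],"angular":[0.12,0.045,0.51]},{"slide":[-0.12,-0.01,0.024],"angular":[0.16,0.06,0.68]},{"slide":[-0.143,-0.013,0.024],"angular":[0.2,0.075,0.85]},{"slide":[-0.143,-0.013,0.024],"angular":[0.245,0.092,1.0]},{"slide":[-0.143,-0.013,0.024],"angular":[0.245,0.092,1.0]},{"slide":[-0.143,-0.013,0.024],"angular":[0.245,0.092,1.0]}]'
python3 - <<'E'
from h import *
plan((.382,-.331,.15,.115,.2),(.382,-.331,.117,.115,.2))
caddylook("w10")
snap("scene","c10")
g=lambda n:cv2.cvtColor(pickle.load(open(f"pics/{n}.pkl","rb"))[0]["frame"],cv2.COLOR_RGB2GRAY)
a=g("c7")[285:322,255:295];print("caddy shift",cv2.minMaxLoc(cv2.matchTemplate(g("c10")[265:342,235:315],a,cv2.TM_CCOEFF_NORMED))[1::2],"expect (20,20)")
E
```

```text
t: 30.85
ee_pos: [0.3829, -0.3306, 0.2499]
tcp_rot: [-2.937, -0.182, 0.016]
force: [0.5, -0.6, -1.5]
gripper_width: 0.0189
now [ 0.3829 -0.3306  0.2499] yaw 0.123 t 30.85
(0.382, -0.331, 0.15, 0.115, 0.2) slide [-0.003, 0.05, 0.245] ang [0.0, 0.001, 0.011] rows>= 2
(0.382, -0.331, 0.117, 0.115, 0.2) slide [-0.003, 0.067, 0.325] ang [0.0, 0.001, 0.011] rows>= 3
wood 123503 [[-0.0, 0.0], [559.0, 0.0], [559.0, 329.0], [0.0, 329.0]] [[0.539, 0.036], [0.569, -0.496], [0.287, -0.602], [0.07, 0.137]] mid [ 0.409 -0.293]
brown 5271 [[259.0, 195.0], [299.0, 195.0], [299.0, 339.0], [259.0, 339.0]] [[0.379, -0.28], [0.386, -0.321], [0.216, -0.345], [0.202, -0.299]] mid [ 0.303 -0.311]
brown 1446 [[136.0, 162.0], [167.0, 159.0], [174.0, 228.0], [143.0, 231.0]] [[0.391, -0.141], [0.4, -0.178], [0.324, -0.186], [0.312, -0.147]] mid [ 0.358 -0.163]
caddy shift (0.8077719807624817, (20, 20)) expect (20,20)
```

```bash
python3 -m handwheel '[{"slide":[-0.003,0.016,0.08],"angular":[0,0,0.01]},{"slide":[-0.003,0.032,0.16],"angular":[0,0,0.01]},{"slide":[-0.003,0.04,0.2],"angular":[0,0,0.01]},{"slide":[-0.003,0.05,0.245],"angular":[0,0,0.01]},{"slide":[-0.003,0.05,0.245],"angular":[0,0,0.01]},{"slide":[-0.003,0.05,0.245],"angular":[0,0,0.01]}]'
```

```text
t: 31.55
ee_pos: [0.3824, -0.3299, 0.1507]
tcp_rot: [-2.937, -0.173, 0.017]
force: [-0.1, 0.5, -0.2]
gripper_width: 0.0189
```

```bash
python3 -m handwheel '[{"slide":[0,0.004,0.02],"angular":[0,0,0]},{"slide":[0,0.008,0.04],"angular":[0,0,0]},{"slide":[0,0.011,0.055],"angular":[0,0,0]},{"slide":[0,0.014,0.07],"angular":[0,0,0]},{"slide":[0,0.014,0.07],"angular":[0,0,0]}]'
python3 -m handwheel '[{"slide":[0,0,0],"angular":[0,0,0]},{"slide":[0,0,0],"angular":[0,0,0]},{"slide":[0,0,0],"angular":[0,0,0]},{"slide":[0,0,0],"angular":[0,0,0]},{"slide":[0,0,0],"angular":[0,0,0]},{"slide":[0,0,0],"angular":[0,0,0]}]' -0.06
```

```text
t: 32.05
ee_pos: [0.3817, -0.3293, 0.121]
tcp_rot: [-2.936, -0.173, 0.019]
force: [-0.3, 0.6, -1.4]
gripper_width: 0.0195
t: 32.65
ee_pos: [0.3818, -0.3294, 0.1212]
tcp_rot: [-2.936, -0.173, 0.019]
force: [0.7, -1.0, 0.3]
gripper_width: 0.0403
```

```bash
python3 -m handwheel '[{"slide":[0,-0.02,-0.09],"angular":[0,0,0]},{"slide":[0,-0.04,-0.18],"angular":[0,0,0]},{"slide":[0,-0.06,-0.28],"angular":[-0.1,0,0]},{"slide":[-0.02,-0.08,-0.38],"angular":[-0.2,0,0]},{"slide":[-0.04,-0.1,-0.47],"angular":[-0.25,0,0]},{"slide":[-0.04,-0.1,-0.47],"angular":[-0.25,0,0]},{"slide":[-0.04,-0.1,-0.47],"angular":[-0.25,0,0]}]'
python3 - <<'E'
from h import *
caddylook("w11")
plan((.575,-.33,.315,.90))
E
```

```text
t: 33.35
ee_pos: [0.3662, -0.3295, 0.3146]
tcp_rot: [-3.134, -0.185, -0.001]
force: [0.4, 0.4, 0.1]
gripper_width: 0.0401
wood 103427 [[0.0, 329.0], [0.0, 0.0], [559.0, 0.0], [559.0, 329.0]] [[0.09, 0.066], [0.53, -0.003], [0.601, -0.606], [0.193, -0.774]] mid [ 0.388 -0.327]
brown 1560 [[122.0, 146.0], [151.0, 142.0], [158.0, 206.0], [130.0, 210.0]] [[0.391, -0.141], [0.399, -0.175], [0.322, -0.183], [0.314, -0.148]] mid [ 0.358 -0.162]
brown 1062 [[281.0, 205.0], [283.0, 142.0], [305.0, 142.0], [303.0, 205.0]] [[0.342, -0.334], [0.418, -0.327], [0.421, -0.352], [0.345, -0.361]] mid [ 0.383 -0.344]
now [ 0.3656 -0.3294  0.313 ] yaw 0.118 t 33.4
(0.575, -0.33, 0.315, 0.9) slide [0.52, 0.063, -0.006] ang [-0.007, -0.001, -0.996] rows>= 6
```

```bash
python3 -m handwheel '[{"slide":[0.08,0.01,0],"angular":[0,0,-0.17]},{"slide":[0.16,0.02,0],"angular":[0,0,-0.34]},{"slide":[0.24,0.03,0],"angular":[0,0,-0.51]},{"slide":[0.32,0.04,0],"angular":[0,0,-0.68]},{"slide":[0.4,0.05,0],"angular":[0,0,-0.85]},{"slide":[0.48,0.06,0],"angular":[0,0,-1]},{"slide":[0.52,0.063,0],"angular":[0,0,-1]},{"slide":[0.52,0.063,0],"angular":[0,0,-1]},{"slide":[0.52,0.063,0],"angular":[0,0,-1]}]'
python3 - <<'E'
from h import *
plan((.603,-.339,.30,1.675))
E
```

```text
t: 34.3
ee_pos: [0.5744, -0.3301, 0.3102]
tcp_rot: [-2.819, -1.367, 0.004]
force: [0.1, 0.6, 0.3]
gripper_width: 0.0404
now [ 0.5744 -0.3301  0.3102] yaw 0.903 t 34.3
(0.603, -0.339, 0.3, 1.675) slide [0.027, 0.07, 0.025] ang [-0.01, -0.006, -0.983] rows>= 6
```

```bash
python3 -m handwheel '[{"slide":[0.01,0.03,0],"angular":[0,0,-0.19]},{"slide":[0.027,0.07,0],"angular":[0,0,-0.38]},{"slide":[0.027,0.07,0.01],"angular":[0,0,-0.57]},{"slide":[0.027,0.07,0.02],"angular":[0,0,-0.76]},{"slide":[0.027,0.07,0.025],"angular":[-0.01,0,-0.95]},{"slide":[0.027,0.07,0.025],"angular":[-0.01,0,-0.983]},{"slide":[0.027,0.07,0.025],"angular":[-0.01,0,-0.983]},{"slide":[0.027,0.07,0.025],"angular":[-0.01,0,-0.983]}]'
python3 - <<'E'
from h import *
caddylook("w12",.229)
plan((.603,-.339,.218,1.675))
E
```

```text
t: 35.1
ee_pos: [0.6024, -0.3394, 0.3003]
tcp_rot: [-2.105, -2.329, -0.006]
force: [-0.1, 0.7, -0.4]
gripper_width: 0.0401
wood 112059 [[-0.0, 0.0], [559.0, 0.0], [559.0, 329.0], [0.0, 329.0]] [[0.293, -0.174], [0.875, -0.113], [1.03, -0.51], [0.223, -0.592]] mid [ 0.601 -0.314]
brown 705 [[265.0, 171.0], [290.0, 171.0], [290.0, 203.0], [265.0, 203.0]] [[0.589, -0.3], [0.606, -0.298], [0.609, -0.322], [0.591, -0.324]] mid [ 0.599 -0.311]
brown 815 [[47.0, 162.0], [125.0, 158.0], [127.0, 183.0], [49.0, 187.0]] [[0.435, -0.309], [0.49, -0.301], [0.49, -0.318], [0.433, -0.327]] mid [ 0.462 -0.314]
brown 4534 [[432.0, 171.0], [435.0, 122.0], [560.0, 130.0], [557.0, 179.0]] [[0.708, -0.288], [0.701, -0.255], [0.789, -0.251], [0.799, -0.284]] mid [ 0.749 -0.269]
brown 1833 [[476.0, 0.0], [522.0, 0.0], [522.0, 70.0], [476.0, 70.0]] [[0.708, -0.182], [0.736, -0.179], [0.749, -0.217], [0.719, -0.22]] mid [ 0.728 -0.199]
brown 219 [[20.0, 0.0], [93.0, 0.0], [93.0, 4.0], [20.0, 4.0]] [[0.43, -0.211], [0.475, -0.206], [0.474, -0.208], [0.43, -0.213]] mid [ 0.452 -0.209]
now [ 0.6026 -0.3392  0.3003] yaw 1.673 t 35.15
(0.603, -0.339, 0.218, 1.675) slide [-0.0, 0.001, 0.206] ang [0.002, -0.005, -0.003] rows>= 2
```

Comb handle is centred at x≈0.602; descend and grip.

```bash
python3 -m handwheel '[{"slide":[0,0,0.05],"angular":[0,0,0]},{"slide":[0,0,0.1],"angular":[0,0,0]},{"slide":[0,0,0.15],"angular":[0,0,0]},{"slide":[0,0,0.18],"angular":[0,0,0]},{"slide":[0,0,0.206],"angular":[0,0,0]},{"slide":[0,0,0.206],"angular":[0,0,0]},{"slide":[0,0,0.206],"angular":[0,0,0]}]'
python3 -m handwheel '[{"slide":[0,0,0],"angular":[0,0,0]},{"slide":[0,0,0],"angular":[0,0,0]},{"slide":[0,0,0],"angular":[0,0,0]},{"slide":[0,0,0],"angular":[0,0,0]},{"slide":[0,0,0],"angular":[0,0,0]},{"slide":[0,0,0],"angular":[0,0,0]},{"slide":[0,0,0],"angular":[0,0,0]},{"slide":[0,0,0],"angular":[0,0,0]}]' -1 40
```

```text
t: 35.85
ee_pos: [0.6031, -0.3389, 0.2185]
tcp_rot: [-2.105, -2.331, -0.007]
force: [0.1, 0.3, 0.5]
gripper_width: 0.04
t: 36.65
ee_pos: [0.6038, -0.3393, 0.22]
tcp_rot: [2.105, 2.33, 0.008]
force: [1.1, -0.8, 5.0]
gripper_width: 0.0189
```

```bash
python3 -m handwheel '[{"slide":[0,0,-0.015],"angular":[0,0,0]},{"slide":[0,0,-0.03],"angular":[0,0,0]},{"slide":[0,0,-0.043],"angular":[0,0,0]},{"slide":[0,0,-0.043],"angular":[0,0,0]},{"slide":[0,0,-0.043],"angular":[0,0,0]},{"slide":[0,-0.03,-0.043],"angular":[0,0,0]},{"slide":[0,-0.06,-0.043],"angular":[0,0,0]},{"slide":[0,-0.09,-0.043],"angular":[0,0,0]},{"slide":[0,-0.12,-0.043],"angular":[0,0,0]},{"slide":[0,-0.15,-0.043],"angular":[0,0,0]},{"slide":[0,-0.18,-0.043],"angular":[0,0,0]},{"slide":[0,-0.21,-0.043],"angular":[0,0,0]},{"slide":[0,-0.23,-0.06],"angular":[0,0,0]},{"slide":[0,-0.23,-0.1],"angular":[0,0,0]},{"slide":[0,-0.23,-0.13],"angular":[0,0,0]},{"slide":[0,-0.23,-0.13],"angular":[0,0,0]}]'
python3 - <<'E'
from h import *
plan((.42,-.29,.275,.90))
E
```

```text
t: 38.25
ee_pos: [0.5136, -0.3488, 0.2742]
tcp_rot: [2.101, 2.326, 0.011]
force: [-0.1, -0.4, -1.3]
gripper_width: 0.0191
now [ 0.5136 -0.3488  0.2742] yaw 1.672 t 38.25
(0.42, -0.29, 0.275, 0.9) slide [0.17, -0.218, -0.004] ang [0.012, -0.004, 0.983] rows>= 6
```

```bash
python3 -m handwheel '[{"slide":[0.02,-0.04,0],"angular":[0,0,0.17]},{"slide":[0.05,-0.08,0],"angular":[0,0,0.34]},{"slide":[0.08,-0.12,0],"angular":[0,0,0.51]},{"slide":[0.12,-0.16,0],"angular":[0,0,0.68]},{"slide":[0.15,-0.2,0],"angular":[0,0,0.85]},{"slide":[0.17,-0.218,0],"angular":[0,0,0.98]},{"slide":[0.17,-0.218,0],"angular":[0,0,0.98]},{"slide":[0.17,-0.218,0],"angular":[0,0,0.98]}]'
python3 - <<'E'
from h import *
plan((.374,-.258,.27,.115))
E
```

```text
t: 39.05
ee_pos: [0.4204, -0.2901, 0.2733]
tcp_rot: [2.821, 1.372, 0.014]
force: [0.3, -0.2, -1.6]
gripper_width: 0.0194
now [ 0.4204 -0.2901  0.2733] yaw 0.905 t 39.05
(0.374, -0.258, 0.27, 0.115) slide [-0.009, -0.141, 0.007] ang [0.007, -0.012, 1.006] rows>= 6
```

```bash
python3 -m handwheel '[{"slide":[0,-0.03,0],"angular":[0,0,0.17]},{"slide":[0,-0.06,0],"angular":[0,0,0.34]},{"slide":[0,-0.09,0],"angular":[0,0,0.51]},{"slide":[0,-0.12,0],"angular":[0,0,0.68]},{"slide":[-0.009,-0.141,0],"angular":[0,0,0.85]},{"slide":[-0.009,-0.141,0],"angular":[0,-0.01,1.0]},{"slide":[-0.009,-0.141,0],"angular":[0,-0.01,1.0]},{"slide":[-0.009,-0.141,0],"angular":[0,-0.01,1.0]}]'
python3 - <<'E'
from h import *
plan((.374,-.258,.15,.115),(.374,-.258,.12,.115))
caddylook("w13")
E
```

```text
t: 39.85
ee_pos: [0.3745, -0.2582, 0.2727]
tcp_rot: [3.132, 0.194, 0.006]
force: [0.1, -0.9, -2.2]
gripper_width: 0.0191
now [ 0.3745 -0.2582  0.2727] yaw 0.124 t 39.85
(0.374, -0.258, 0.15, 0.115) slide [-0.002, -0.002, 0.307] ang [0.005, -0.004, 0.011] rows>= 3
(0.374, -0.258, 0.12, 0.115) slide [-0.002, -0.002, 0.382] ang [0.005, -0.004, 0.011] rows>= 4
wood 112610 [[-0.0, 0.0], [559.0, 0.0], [559.0, 294.0], [0.0, 294.0]] [[0.526, 0.031], [0.594, -0.504], [0.283, -0.634], [0.194, 0.079]] mid [ 0.422 -0.253]
brown 5405 [[259.0, 195.0], [299.0, 195.0], [299.0, 340.0], [259.0, 340.0]] [[0.371, -0.237], [0.376, -0.28], [0.19, -0.307], [0.184, -0.257]] mid [ 0.288 -0.27 ]
brown 1746 [[169.0, 164.0], [199.0, 161.0], [205.0, 233.0], [176.0, 235.0]] [[0.392, -0.141], [0.399, -0.171], [0.321, -0.183], [0.313, -0.15]] mid [ 0.358 -0.161]
brown 1574 [[340.0, 230.0], [346.0, 160.0], [374.0, 162.0], [368.0, 232.0]] [[0.342, -0.331], [0.42, -0.323], [0.421, -0.353], [0.344, -0.363]] mid [ 0.383 -0.342]
```

```bash
python3 -m handwheel '[{"slide":[-0.002,-0.002,0.08],"angular":[0,0,0.01]},{"slide":[-0.002,-0.002,0.16],"angular":[0,0,0.01]},{"slide":[-0.002,-0.002,0.23],"angular":[0,0,0.01]},{"slide":[-0.002,-0.002,0.28],"angular":[0,0,0.01]},{"slide":[-0.002,-0.002,0.31],"angular":[0,0,0.01]},{"slide":[-0.002,-0.002,0.31],"angular":[0,0,0.01]}]'
```

```text
t: 40.5
ee_pos: [0.3731, -0.2574, 0.1471]
tcp_rot: [3.135, 0.183, 0.001]
force: [-1.8, -0.5, -1.2]
gripper_width: 0.0191
```

```bash
python3 -m handwheel '[{"slide":[0,0,0.02],"angular":[0,0,0]},{"slide":[0,0,0.04],"angular":[0,0,0]},{"slide":[0,0,0.055],"angular":[0,0,0]},{"slide":[0,0,0.067],"angular":[0,0,0]},{"slide":[0,0,0.067],"angular":[0,0,0]}]'
python3 -m handwheel '[{"slide":[0,0,0],"angular":[0,0,0]},{"slide":[0,0,0],"angular":[0,0,0]},{"slide":[0,0,0],"angular":[0,0,0]},{"slide":[0,0,0],"angular":[0,0,0]},{"slide":[0,0,0],"angular":[0,0,0]},{"slide":[0,0,0],"angular":[0,0,0]}]' -0.06
python3 -m handwheel '[{"slide":[0,0,-0.09],"angular":[0,0,0]},{"slide":[0,0,-0.18],"angular":[0,0,0]},{"slide":[0,0,-0.28],"angular":[0,0,0]},{"slide":[0,0,-0.38],"angular":[0,0,0]},{"slide":[-0.05,0,-0.48],"angular":[0,0,0]},{"slide":[-0.05,0,-0.52],"angular":[0,0,0]},{"slide":[-0.05,0,-0.52],"angular":[0,0,0]},{"slide":[-0.05,0,-0.52],"angular":[0,0,0]}]'
python3 - <<'E'
from h import *
caddylook("w14");snap("side","s14");snap("scene","c14")
cv2.imwrite("pics/fin.png",np.hstack([cv2.resize(cv2.imread("pics/w14.png"),(430,400)),cv2.resize(cv2.imread("pics/s14.png")[150:350,150:330],(360,400))]))
E
```

```text
t: 41.0
ee_pos: [0.3727, -0.2572, 0.1198]
tcp_rot: [3.136, 0.183, -0.0]
force: [0.1, 0.4, -0.9]
gripper_width: 0.019
t: 41.6
ee_pos: [0.3728, -0.2572, 0.1199]
tcp_rot: [3.136, 0.183, 0.0]
force: [0.3, -0.0, -0.2]
gripper_width: 0.0404
t: 42.4
ee_pos: [0.3528, -0.2592, 0.3273]
tcp_rot: [-3.136, -0.183, 0.0]
force: [-0.6, 0.3, -0.9]
gripper_width: 0.0402
wood 109773 [[0.0, 329.0], [0.0, 0.0], [559.0, 0.0], [559.0, 329.0]] [[0.065, 0.148], [0.519, 0.077], [0.593, -0.547], [0.169, -0.722]] mid [ 0.373 -0.257]
brown 1297 [[186.0, 139.0], [211.0, 137.0], [216.0, 200.0], [191.0, 202.0]] [[0.393, -0.141], [0.399, -0.171], [0.322, -0.182], [0.315, -0.15]] mid [ 0.358 -0.161]
brown 1265 [[335.0, 197.0], [339.0, 136.0], [364.0, 137.0], [359.0, 199.0]] [[0.343, -0.332], [0.419, -0.324], [0.42, -0.353], [0.345, -0.363]] mid [ 0.383 -0.343]
brown 1158 [[236.0, 136.0], [259.0, 135.0], [261.0, 195.0], [237.0, 195.0]] [[0.404, -0.201], [0.408, -0.228], [0.335, -0.238], [0.331, -0.208]] mid [ 0.37  -0.219]
```

View pics/fin.png

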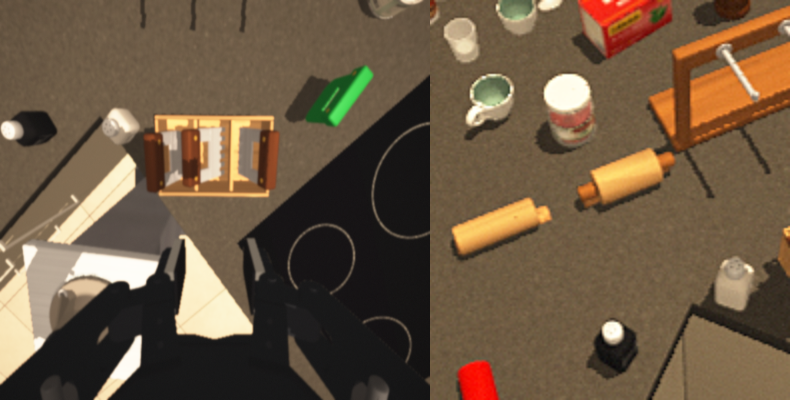

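All three handles stand in the caddy at (152,162), (190,157) and (268,158) of the final picture, and both pins lie on their strips. I'll triangulate the handle heights from the wrist and scene views without another picture.

```bash
python3 - <<'E'
from h import *
A,sa=pickle.load(open("pics/w14.pkl","rb"))
def blobs(d,roi,mn):
    hsv=cv2.cvtColor(d["frame"],cv2.COLOR_RGB2HSV);m=cv2.inRange(hsv,(0,110,30),(11,255,170));k=np.zeros_like(m);y0,y1,x0,x1=roi;k[y0:y1,x0:x1]=m[y0:y1,x0:x1]
    return [c for c in cv2.findContours(k,0,2)[0] if cv2.contourArea(c)>mn]
w=[cv2.minAreaRect(c)[0] for c in blobs(A,(120,215,170,380),600)]
def L(d,st,p): 
    a=ray(d,p,0.,st)[0];b=ray(d,p,.2,st)[0];return a,b-a
def tri(l,m):
    M=np.c_[l[1],-m[1]];t=np.linalg.lstsq(M,m[0]-l[0],rcond=None)[0];p,q=l[0]+t[0]*l[1],m[0]+t[1]*m[1];return ((p+q)/2).round(3),np.linalg.norm(p-q).round(4)
for n,roi in(("c14",(215,330,215,315)),("s14",(200,330,300,440))):
    B,sb=pickle.load(open(f"pics/{n}.pkl","rb"))
    bs=blobs(B,roi,25)
    for c in bs:
        q=cv2.minAreaRect(c);print(n,"blob",np.round(q[0]),np.round(q[1]),cv2.contourArea(c))
        for p in w:
            r_=tri(L(A,sa,p),L(B,sb,q[0]))
            if r_[1]<.012: print("   wrist",np.round(p),*r_)
E
```

```text
c14 blob [284. 290.] [ 6. 26.] 120.0
   wrist [349. 167.] [ 0.382 -0.344  0.097] 0.0006
c14 blob [255. 265.] [10. 24.] 183.5
   wrist [248. 166.] [ 0.368 -0.218  0.085] 0.0025
c14 blob [241. 252.] [ 9. 24.] 155.5
   wrist [201. 170.] [ 0.357 -0.159  0.096] 0.002
s14 blob [339. 281.] [34.  7.] 192.5
   wrist [201. 170.] [ 0.356 -0.159  0.098] 0.001
s14 blob [358. 271.] [32.  9.] 239.5
   wrist [248. 166.] [ 0.367 -0.217  0.087] 0.0001
s14 blob [401. 248.] [31. 13.] 339.5
   wrist [349. 167.] [ 0.382 -0.344  0.096] 0.0006
```

```bash
python3 - <<'E'
from workcell import r
print(r.state()["t"],r.state()["ee_pos"]);print(r.job_done())
E
```

```text
42.55 [ 0.35232953 -0.25886711  0.32611936]
the job is handed in; nothing more can be done
None
```

I rolled both pins onto their cork strips and put all three scrapers, blade down, in the caddy. I handed the job in at about 43 s; no verdict is reported, so the results below are my own last checks.

- **Pins:** the plain pin lies within about 2 mm of its strip's middle line. The handled pin is about 4 mm short by the side camera and about 6 mm by the wrist camera, against a limit of 12 mm. I accepted that and did not nudge it.
- **Scrapers:** triangulating the handles from two views puts all three on the caddy floor. They lean about 0.38 rad (round and plain) and 0.6–0.7 rad (comb), against a limit of 0.85.
- **Collision on the first placing:** the caddy had been knocked about 55 mm toward the robot, and I noticed only afterwards. The round scraper's blade hit its rim while I was lowering it, with about 50 N read at the wrist. I lifted off, measured the caddy again and placed the scraper cleanly. I can't tell whether that contact counts against the 40 N pressing limit, because it went through the held scraper.
- **Other things:** the shakers looked undisturbed in the last views, and so did the cups and the jar by the side wall. I didn't measure them. The gripper was clear of everything at hand-in.
- **Pictures:** I viewed 16, two past the budget of 14.

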